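# Close up a steam trap: capsule in, cover held over the studs

### The job

Set the squat black capsule upright into the bore of the steel flange on the fixture and let go of it. Then pick up the steel cover by its square cap, carry it over the pipe, and finish still holding it level and still about a centimetre above the tips of the flange's two upright studs, each hole centred over its stud, ready to be lowered. Never touch the pipe with capsule or cover, never let the cover touch the fixture or its studs, and leave the loose parts around undisturbed.

Things in the scene. Friction and masses are not known exactly. Their poses are not given: they have to be found in the camera images.
- fixture: fixed steel plate 190x140x15 with a round flange 130 across, its face 45 above the cart top; in its middle a bore 48 across, 18 deep. Two studs, 12 across, rise 35 above the face at y = -45 and +45. Yellow cam lever and clamp at the +x rim (x 58 to 110, up to 85 above the cart top). Origin: on the bore's axis at cart top level; z up
- bore_floor (a point): centre of the bore's floor, 27 above the cart top; axes as the fixture's
- stud_tips (a point): point midway between the two stud tips, at their height, 80 above the cart top; axes as the fixture's
- cover: loose steel cover, about 0.6 kg, on the board: plate 60 (x) x 130 (y) x 10 thick, holes 18 across at y = -45 and +45; in the middle on top a square cap 40 x 40 to grip, faces square to x and y, its top 44 above the underside; a 30 mm recess below takes the capsule's neck. Origin: centre of the underside; z up; half a turn makes no difference
- capsule: loose black bimetal capsule, about 0.12 kg: round body 38 across and 18 high, and above it a neck 24 across and 22 high to grip (40 high in all). Stands on the board. Origin: centre of its underside; z up
- pipe: fixed horizontal steel pipe, 34 across, 380 long along its x axis (about away from the robot), on two posts, running between fixture and board; it reaches 102 above the cart top. Origin: below its middle, at cart top level; z up
- board: fixed plywood layout board 260 x 260, 3 thick, with capsule, cover and two stud bolts on it. Origin: centre of its underside
- bolt_a: bystander, leave alone: loose zinc-plated stud bolt with two nuts, 80 long, lying on the board; origin: its middle, on its underside
- bolt_b: bystander, leave alone: a second such loose stud bolt on the board; origin: its middle, on its underside
- probe: bystander, leave alone: orange plastic temperature probe handle, 90 long, 26 thick, with a thin steel rod, lying on the cart top near the robot; origin: its middle, on its underside
- bleed_cock: bystander, leave alone: brass bleed cock, 75 long, 46 high, far side of the cart top; origin: its middle, on its underside
- gasket: bystander, leave alone: flat grey ring gasket, 68 across, 6 thick, far side of the cart top; origin: its middle, on its underside
- spanner: bystander, leave alone: steel open-end spanner 160 long, lying near the robot; origin: its middle, on its underside
- tin: bystander, leave alone: metal tin, 56 across, 55 high, far side of the cart top; origin: its middle, on its underside
Not all that is in view belongs to the job. Of the things like the cover, leave any that is brown; of the rest the larger one is meant.

How it is judged:
On the way, in this order (a step that is already met when the one before it is completed fails the run):
1. the capsule stands in the flange's bore, on its floor, and is let go (horizontal distance between capsule and bore_floor below 0.008 m and z of capsule in the frame of bore_floor below 0.004 m and angle between capsule's own z axis and vertical below 0.1 rad and contact force between capsule and the fingers below 0.1 N and linear speed of capsule below 0.03 m/s), for 0.1 s.
2. the gripped cover passes over the pipe (height (world z) of cover above 0.103 m and contact force between cover and the fingers above 1 N and y of cover in the frame of pipe between -0.04 and 0.04 m and x of cover in the frame of pipe between -0.2 and 0.2 m), for 0.02 s.
At the end, for the whole second after the job is handed in: the gripped cover hangs still with its underside 3 to 22 mm above the stud tips, centred within 6 mm, turned within 0.1 rad of the stud line, level within 0.08 rad, touching neither fixture nor capsule; the capsule stands upright on the bore's floor, let go (z of cover in the frame of stud_tips between 0.003 and 0.022 m and horizontal distance between cover and stud_tips below 0.006 m and angle between the y axis of cover and the y axis of fixture, either way round below 0.1 rad and angle between cover's own z axis and vertical below 0.08 rad and linear speed of cover below 0.02 m/s and contact force between cover and the fingers above 2 N and contact force between cover and fixture below 0.1 N and contact force between cover and capsule below 0.1 N and horizontal distance between capsule and bore_floor below 0.008 m and z of capsule in the frame of bore_floor below 0.004 m and angle between capsule's own z axis and vertical below 0.1 rad and contact force between capsule and the fingers below 0.1 N); the arm keeps its last pose, push and grip.
It fails at once if the capsule or the cover touches the pipe (contact force between any of cover, capsule and pipe above 0.5 N).
It fails at once if the cover touches the fixture or its studs (contact force between cover and fixture above 0.5 N).
It fails at once if a bystander is moved by more than 25 mm (distance of any of bolt_a, bolt_b, probe, bleed_cock, gasket, spanner, tin from where it was at the start of the episode above 0.025 m).
It also fails if it takes over 67 s, if anything falls off the work surface, if the arm or the gripper's body presses on something with over 40 N, if the wrist force passes 120 N, or if a joint passes its speed limit or range.

### The arm

A 6-joint arm with a two-finger parallel gripper is mounted at the origin on the work surface. World frame = base frame: x ahead of the robot, y to its left, z up, the work surface at z = 0. Lengths are in m, angles in rad, forces in N, time in s.
With the tool pointing down it reaches from about 0.3 to 0.95 m from the base axis. Payload 3.1 kg.
Tool frame: the origin (TCP) lies at the very end of the fingers, on their centre line; the grasp point (between the pads) lies 19 mm behind it; x points along the fingers, z is the direction in which the jaws open and shut, and the axes are right-handed (so a half turn about x gives the same grasp; the last joint's range is limited). The gripper opens to 85 mm and grips with 20 to 120 N. Pads are 22 mm wide; open, the fingers measure 114 mm over their backs; the gripper's body (76 mm by 85 mm) begins 54 mm behind the grasp point. The pads swing forward as they close: fully open they stand 13 mm farther back than shut.
Start: joints at [-1.268, 0.308, 1.634, -0, 1.2, -0.07], TCP at [0.228, -0.582, 0.192] pointing down, gripper open.
Joint ranges: [-3.06, 3.06], [-0.79, 1.96], [0.05, 2.63], [-1.19, 4.34], [0.05, 2.64], [-2.94, 2.94]. Speed limits (rad/s): [2.79, 2.79, 3.14, 3.14, 3.14, 3.14].

### API

Orientations are given as a rotation vector (axis times angle).
In Python, from plant import * gives the robot as it stands.
- The arm moves only by the tool jog_arm, never from a script. Its argument "increments" is a list of rows, each a list of 7 numbers: the shift along the tool's x, y, z scaled (see below), then the turn, a rotation vector about the tool's x, y, z scaled (see below), then the gripper's target within -1 to 1 (fully open at 1, half-way at 0, shut at -1). In form: [[tx, ty, tz, ax, ay, az, grip], ...]. A call has exactly 8 rows; each row shifts and turns the commanded pose from where the row before left it, along the tool's axes as they then stand; what a row does not reach is not made up. The controller multiplies each number of a shift by 0.025 m and each number of a turn by 0.15 rad. A row lasts 1/8 s, in which the tool goes at most 62.5 mm and 10.7 degrees, less where a joint would pass 70% of its speed; a pose out of reach is approached as far as the arm can. A call with a number of a shift or a turn outside -1 to 1 is refused whole. A call with a gripper value outside its range is refused whole. The fingers move at their own pace and stop on an object; the grip force is fixed at half the most. Time passes only in rows, so rows that do not move let the fingers close, or fill a call up. It gives the time, the measured TCP pose, the force and the opening at its end, in the units of the state.
- read_state(): the state, without advancing time (a new reading comes with each control period).
- read_camera(name): name is "scene" or "top" or "wrist"; returns (picture, depth): 400x640x3 uint8, red, green, blue; 400x640 float32, m along the optical axis (not along the pixel's ray), 0 where there is no reading.
- camera_params(name): a dict with "vertical_fov" (degrees; the focal length in pixels is half the picture's height over the tangent of half this angle, whatever the lens; pixels are square), "cx", "cy" (the principal point, pixels), "dist" ([k1, k2, p1, p2, k3] as OpenCV has them; the pictures are not rectified), "origin" and "rotation" of the camera in the world; the wrist camera has in their place "T_tool_cam" (4x4, takes a point from camera to tool coordinates, whose origin is the TCP and whose axes are the tool frame's). Camera axes: x right, y up, looking along -z (the intrinsics and any distortion apply to the point x, -y, -z); pixel columns grow to the right and rows downward; lengths in m; the calibration is good to about 2 mm. A picture is of the moment at which its call begins: read the wrist's pose just before it. camera_params takes no time and is no camera call.
- hand_in(): hands the job in, once; it reports no verdict.
The state is a dict: "clock": time; "q": joint angles; "joint_velocities": joint speeds; "joint_efforts": joint torques, N m; "eef_pos": TCP position; "ee_rot": TCP orientation; "ft_force": force on the tool from outside, world axes, zero at the start; "wrist_torque": the same for the moment, N m; "opening": opening from 0.0 (shut) to 1.0 (fully open).
Only numpy, scipy, OpenCV 4.12 (cv2) and the standard library are available. Lean on these libraries where they do the work, as an engineer would, in place of code of your own. Each camera call takes 0.05 s, during which the arm holds its last target.

## Working session

There is one attempt and no reset: what is moved stays moved. The work goes in short steps, Python scripts to look and compute and a tool call to move; the robot and the scene stay as the last step left them, time stands still between calls to the robot, and variables do not carry over. Pictures are saved under pics/ and viewed, and the job is handed in when it is done.

Besides the shell and the picture viewer there is one more tool, called after ">>>" as name(argument=value, ...), one argument or row to a line, values as JSON. jog_arm: Moves the arm, as the interface text tells. Shifts and turns lie within -1 to 1; 1 stands for 0.025 m of shift or 0.15 rad of turn. Its arguments: {"type":"object","properties":{"increments":{"type":"array","items":{"type":"array","items":{"type":"number","minimum":-1,"maximum":1}}}},"required":["increments"]}

```bash
ls; mkdir -p pics; python3 - <<'E'
from plant import *
import cv2,numpy as np
s=read_state();print(s)
for n in("scene","top","wrist"):
    p,d=read_camera(n);cv2.imwrite(f"pics/{n}0.png",p[...,::-1]);np.save(f"{n}0.npy",d);print(n,camera_params(n))
E
```

```text
pics
{'clock': 0.0, 'q': array([-1.26771104e+00,  3.09003109e-01,  1.63518629e+00, -4.17731806e-06,
        1.19970270e+00, -6.97372725e-02]), 'joint_velocities': array([ 0.00056893,  0.00063682, -0.00021076, -0.00054462,  0.00098801,
       -0.0009133 ]), 'joint_efforts': array([ 6.22873140e-04, -4.15249264e+01, -2.76662904e+01, -9.25860604e-05,
        1.01565145e-02, -9.47073119e-06]), 'eef_pos': array([ 0.22733197, -0.58121008,  0.19034849]), 'ee_rot': array([ 0.93175034,  1.36467429, -0.92940236]), 'ft_force': array([ 1.01826452, -0.27721757, -0.04736   ]), 'wrist_torque': array([ 0.01878654,  0.05971305, -0.00959268]), 'opening': 1.001221205096432}
scene {'vertical_fov': 51.73582251722047, 'cx': 329.56911924027105, 'cy': 193.5610334437638, 'dist': array([-0.02422601,  0.        ,  0.        ,  0.        ,  0.        ]), 'origin': array([ 1.34303206, -0.44740422,  0.70633167]), 'rotation': array([0.85344768, 0.54741661, 1.03047607])}
top {'vertical_fov': 44.72931036331438, 'cx': 312.3820081738093, 'cy': 195.3100326475738, 'dist': array([-0.14736808,  0.        ,  0.        ,  0.        ,  0.        ]), 'origin': array([ 0.26136844, -0.05944821,  1.5649313 ]), 'rotation': array([ 0.12883553, -0.15085284, -1.5407133 ])}
wrist {'vertical_fov': 69.61067561556716, 'cx': 315.79351170338003, 'cy': 201.0679310854812, 'dist': array([-0.03884217,  0.        ,  0.        ,  0.        ,  0.        ]), 'T_tool_cam': array([[ 5.70404657e-04,  3.10197917e-01, -9.50671829e-01,
        -1.82586649e-01],
       [-3.17630793e-04,  9.50671992e-01,  3.10197780e-01,
         7.96246477e-02],
       [ 9.99999787e-01,  1.25024389e-04,  6.40796142e-04,
         5.97728949e-04],
       [ 0.00000000e+00,  0.00000000e+00,  0.00000000e+00,
         1.00000000e+00]])}
```

View pics/scene0.png

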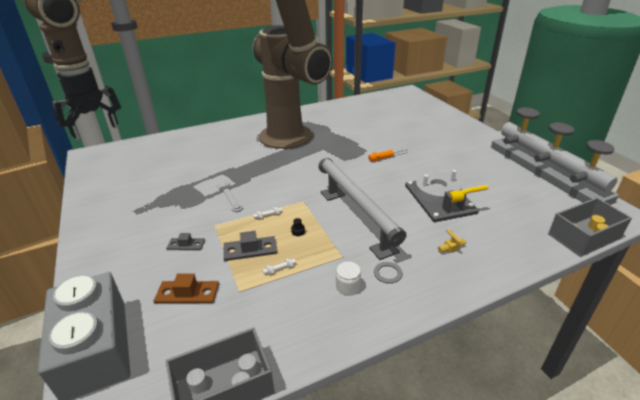

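View pics/top0.png

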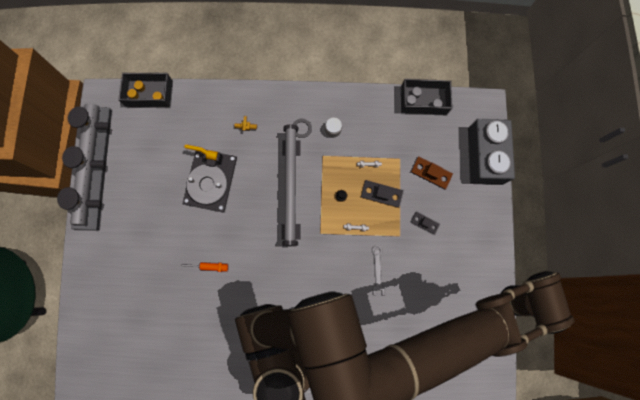

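View pics/wrist0.png

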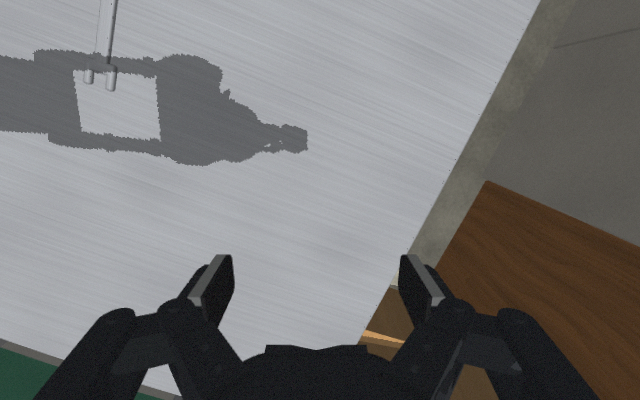

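Scene shows the large grey cover on the board at about scene (250,243) and top (382,193). The capsule is at top (341,196), the pipe at top column 290 and the fixture at top (209,183). The brown cover and the smaller grey one are decoys.

```bash
cat > h.py <<'E'
from plant import *
import cv2,numpy as np
from scipy.spatial.transform import Rotation as R
def K(c):
    f=200/np.tan(np.radians(c["vertical_fov"])/2);return np.array([[f,0,c["cx"]],[0,f,c["cy"]],[0,0,1]])
def pose(n,s=None):
    c=camera_params(n)
    if n=="wrist":
        T=np.eye(4);T[:3,:3]=R.from_rotvec(s["ee_rot"]).as_matrix();T[:3,3]=s["eef_pos"];T=T@np.array(c["T_tool_cam"]);return T
    T=np.eye(4);T[:3,:3]=R.from_rotvec(c["rotation"]).as_matrix();T[:3,3]=c["origin"];return T
def rays(n,uv):
    c=camera_params(n);p=cv2.undistortPoints(np.asarray(uv,float).reshape(-1,1,2),K(c),c["dist"])[:,0]
    return np.c_[p[:,0],-p[:,1],-np.ones(len(p))]
def cloud(n,d,s=None):
    h,w=d.shape;u,v=np.meshgrid(np.arange(w),np.arange(h))
    r=rays(n,np.c_[u.ravel(),v.ravel()])*d.reshape(-1,1);T=pose(n,s)
    P=r@T[:3,:3].T+T[:3,3];P[d.ravel()==0]=np.nan
    return P.reshape(h,w,3)
def proj(n,P,s=None):
    c=camera_params(n);T=pose(n,s);q=(np.atleast_2d(P)-T[:3,3])@T[:3,:3]
    q=q*[1,-1,-1];return cv2.projectPoints(q.reshape(-1,1,3),np.zeros(3),np.zeros(3),K(c),c["dist"])[0][:,0]
def planehit(n,uv,z,s=None):
    T=pose(n,s);r=rays(n,uv)@T[:3,:3].T;t=(z-T[2,3])/r[:,2];return T[:3,3]+r*t[:,None]
E
python3 - <<'E'
from h import *
for n in("top","scene"):
    d=np.load(n+"0.npy");P=cloud(n,d)
    pts={"top":dict(table=(250,220),fix=(209,195),fixbore=(207,184),pipe=(290,190),board=(330,220),cov=(370,190),cap=(341,196),covc=(382,192),tin=(334,126)),"scene":dict(table=(150,200),cap=(298,225),covc=(250,237),pipe=(360,195),board=(300,255),fixbore=(438,187))}[n]
    for k,(u,v) in pts.items(): print(n,k,P[v,u].round(4))
    c=np.load(n+"0.npy")
p=cv2.imread("pics/top0.png");c=p[100:260,170:450];cv2.imwrite("pics/topc.png",cv2.resize(c,None,fx=2.8,fy=2.8,interpolation=cv2.INTER_CUBIC))
E
```

```text
top table [ 0.4576  0.1224 -0.0009]
top fix [0.5282 0.2519 0.0454]
top fixbore [0.5667 0.2638 0.0306]
top pipe [ 0.5398 -0.0081  0.1059]
top board [ 0.4644 -0.1372  0.0007]
top cov [ 0.5658 -0.2663  0.0074]
top cap [ 0.5364 -0.1686  0.045 ]
top covc [ 0.5517 -0.2989  0.0518]
top tin [ 0.7665 -0.1424  0.0518]
scene table [ 0.215  -0.5076 -0.0007]
scene cap [ 0.5583 -0.1695  0.0346]
scene covc [ 0.565  -0.2977  0.0474]
scene pipe [ 0.5921 -0.0085  0.1008]
scene board [ 0.6341 -0.1963  0.0046]
scene fixbore [0.5709 0.267  0.0316]
```

View pics/topc.png

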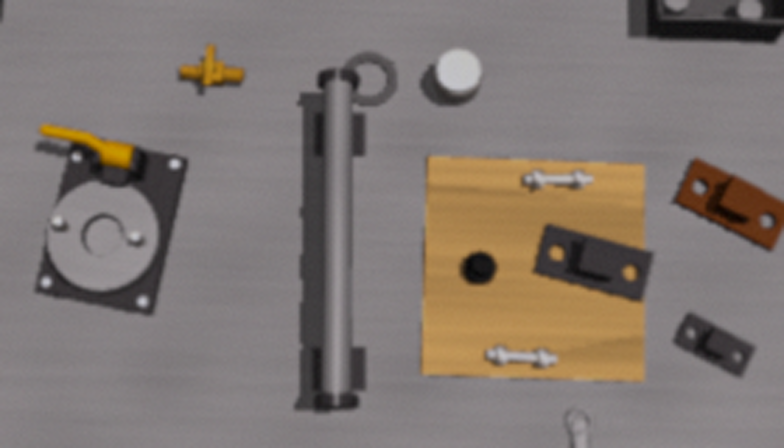

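```bash
python3 - <<'E'
from h import *
f=lambda l:[(170+u/2.8,100+v/2.8) for u,v in l]
s=read_state();print(R.from_rotvec(s["ee_rot"]).as_matrix().round(3))
def pr(n,A):print(n,A.round(4).tolist(),"mid",A.mean(0).round(4),"d",np.linalg.norm(A[1]-A[0]).round(4),"ang",np.degrees(np.arctan2(*(A[1]-A[0])[[1,0]])).round(1))
pr("coverholes",planehit("top",f([(557,254),(630,272)]),.011))
pr("studs",planehit("top",f([(58,221),(135,236)]),.08))
pr("pipe ends",planehit("top",f([(336,85),(336,400)]),.085))
pr("cap",planehit("top",f([(483,262),(483,262)]),.043))
pr("boardbolts",planehit("top",f([(557,180),(520,356)]),.01))
# top cloud: cap top
d=np.load("top0.npy");P=cloud("top",d)
m=(P[...,2]>.03)&(P[...,0]>.48)&(P[...,0]<.6)&(P[...,1]<-.12)&(P[...,1]>-.22);q=P[m];print("cap",m.sum(),np.median(q,0),q.min(0),q.max(0))
E
```

```text
[[-0.001  0.931  0.364]
 [ 0.002  0.364 -0.931]
 [-1.     0.    -0.002]]
coverholes [[0.5626, -0.2623, 0.011], [0.5436, -0.3482, 0.011]] mid [ 0.5531 -0.3052  0.011 ] d 0.088 ang -102.5
studs [[0.5718, 0.3062, 0.08], [0.5569, 0.2179, 0.08]] mid [0.5644 0.2621 0.08  ] d 0.0895 ang -99.6
pipe ends [[0.7367, -0.0009, 0.085], [0.3801, -0.0125, 0.085]] mid [ 0.5584 -0.0067  0.085 ] d 0.3568 ang -178.1
cap [[0.5448, -0.1735, 0.043], [0.5448, -0.1735, 0.043]] mid [ 0.5448 -0.1735  0.043 ] d 0.0 ang 0.0
boardbolts [[0.6517, -0.2622, 0.01], [0.4421, -0.2201, 0.01]] mid [ 0.5469 -0.2412  0.01  ] d 0.2138 ang 168.6
cap 49 [ 0.54300046 -0.17155736  0.04411793] [ 0.52930977 -0.18142706  0.03080948] [ 0.55284328 -0.15978438  0.05049481]
```

```bash
cat >> h.py <<'E'
def Rgoal(yaw_z):  # tool down; jaw axis z at world angle yaw_z (deg)
    a=np.radians(yaw_z);z=np.array([np.cos(a),np.sin(a),0]);x=np.array([0,0,-1.]);return np.c_[x,np.cross(z,x),z]
def plan(way,grip,p0=None,R0=None,nd=2):
    """way: list of (pos, yaw, nrows)"""
    s=read_state();p=np.array(s["eef_pos"] if p0 is None else p0);Rm=R.from_rotvec(s["ee_rot"]).as_matrix() if R0 is None else R0
    out=[]
    for (g,yaw,n) in way:
        g=np.array(g);Rg=Rgoal(yaw)
        for k in range(n,0,-1):
            t=Rm.T@(g-p)/k/.025;w=R.from_matrix(Rm.T@Rg).as_rotvec()/k/.15
            t=t.round(nd);w=w.round(nd)
            if max(abs(t).max(),abs(w).max())>1:print("OVER",t,w)
            t=t.clip(-1,1);w=w.clip(-1,1)
            out.append([*t,*w,grip]);p=p+Rm@t*.025;Rm=Rm@R.from_rotvec(w*.15).as_matrix()
    while len(out)%8:out.append([0]*6+[grip])
    for i in range(0,len(out),8):print("[["+"],[".join(",".join("%g"%(v+0) for v in r) for r in out[i:i+8])+"]]")
    print("end",p.round(4),Rm.round(3).tolist())
E
python3 - <<'E'
from h import *
plan([((.55,-.2,.17),-10,24)],1)
E
```

```text
[[0.04,0.73,-0.4,-0.28,0,0,1],[0.03,0.75,-0.36,-0.28,0,0,1],[0.04,0.76,-0.33,-0.28,0,0,1],[0.03,0.78,-0.3,-0.28,0,0,1],[0.04,0.79,-0.27,-0.29,0,0,1],[0.03,0.8,-0.23,-0.28,0,0,1],[0.04,0.81,-0.2,-0.29,0,0,1],[0.03,0.82,-0.16,-0.28,0,0,1]]
[[0.04,0.82,-0.13,-0.29,0,0,1],[0.03,0.83,-0.1,-0.28,0,0,1],[0.04,0.83,-0.06,-0.29,0,0,1],[0.03,0.83,-0.02,-0.28,0,0,1],[0.04,0.83,0.01,-0.29,0,0,1],[0.03,0.83,0.05,-0.28,0,0,1],[0.04,0.83,0.08,-0.29,0,0,1],[0.03,0.82,0.12,-0.28,0,0,1]]
[[0.04,0.82,0.15,-0.29,0,0,1],[0.03,0.81,0.19,-0.28,0,0,1],[0.04,0.8,0.22,-0.29,0,0,1],[0.03,0.79,0.26,-0.28,0,0,1],[0.04,0.78,0.29,-0.29,0,0,1],[0.03,0.77,0.32,-0.28,0,0,1],[0.04,0.76,0.35,-0.29,0,-0.01,1],[0.03,0.74,0.39,-0.28,-0.01,0,1]]
end [ 0.55   -0.1999  0.1701] [[0.001, 0.174, 0.985], [-0.0, 0.985, -0.174], [-1.0, 0.0, 0.001]]
```

>>> jog_arm(
  increments=[
    [0.04,0.73,-0.4,-0.28,0,0,1],
    [0.03,0.75,-0.36,-0.28,0,0,1],
    [0.04,0.76,-0.33,-0.28,0,0,1],
    [0.03,0.78,-0.3,-0.28,0,0,1],
    [0.04,0.79,-0.27,-0.29,0,0,1],
    [0.03,0.8,-0.23,-0.28,0,0,1],
    [0.04,0.81,-0.2,-0.29,0,0,1],
    [0.03,0.82,-0.16,-0.28,0,0,1],
  ],
)

```text
clock: 1.15
eef_pos: [0.3364, -0.454, 0.1845]
ee_rot: [0.669, 1.465, -0.669]
ft_force: [0.3, -0.1, 0.0]
opening: 1.0
```

>>> jog_arm(
  increments=[
    [0.04,0.82,-0.13,-0.29,0,0,1],
    [0.03,0.83,-0.1,-0.28,0,0,1],
    [0.04,0.83,-0.06,-0.29,0,0,1],
    [0.03,0.83,-0.02,-0.28,0,0,1],
    [0.04,0.83,0.01,-0.29,0,0,1],
    [0.03,0.83,0.05,-0.28,0,0,1],
    [0.04,0.83,0.08,-0.29,0,0,1],
    [0.03,0.82,0.12,-0.28,0,0,1],
  ],
)

```text
clock: 2.15
eef_pos: [0.4436, -0.3269, 0.1775]
ee_rot: [0.403, 1.533, -0.403]
ft_force: [-0.8, -0.5, 0.2]
opening: 1.003
```

>>> jog_arm(
  increments=[
    [0.04,0.82,0.15,-0.29,0,0,1],
    [0.03,0.81,0.19,-0.28,0,0,1],
    [0.04,0.8,0.22,-0.29,0,0,1],
    [0.03,0.79,0.26,-0.28,0,0,1],
    [0.04,0.78,0.29,-0.29,0,0,1],
    [0.03,0.77,0.32,-0.28,0,0,1],
    [0.04,0.76,0.35,-0.29,0,0,1],
    [0.03,0.74,0.39,-0.28,0,0,1],
  ],
)

```text
clock: 3.15
eef_pos: [0.551, -0.1994, 0.1705]
ee_rot: [0.135, 1.567, -0.135]
ft_force: [0.6, -0.2, -1.1]
opening: 0.999
```

```bash
cat >> h.py <<'E'
def snap(n,tag):
    s=read_state();p,d=read_camera(n);cv2.imwrite(f"pics/{tag}.png",p[...,::-1]);np.savez(f"{tag}.npz",d=d,eef_pos=s["eef_pos"],ee_rot=s["ee_rot"]);print(s["clock"],s["eef_pos"].round(4),R.from_rotvec(s["ee_rot"]).as_matrix().round(3).tolist(),s["ft_force"].round(2),s["opening"].round(3))
    return s,p,d
E
python3 -c "
from h import *
snap('wrist','w1')"
```

```text
Traceback (most recent call last):
  File "h.py", line 42, in snap
    s=read_state();p,d=read_camera(n);cv2.imwrite(f"pics/{tag}.png",p[...,::-1]);np.savez(f"{tag}.npz",d=d,eef_pos=s["eef_pos"],ee_rot=s["ee_rot"]);print(s["clock"],s["eef_pos"].round(4),R.from_rotvec(s["ee_rot"]).as_matrix().round(3).tolist(),s["ft_force"].round(2),s["opening"].round(3))
                                                                                                                                                                                                                                                                           ^^^^^^^^^^^^^^^^^^
AttributeError: 'float' object has no attribute 'round'
```

View pics/w1.png

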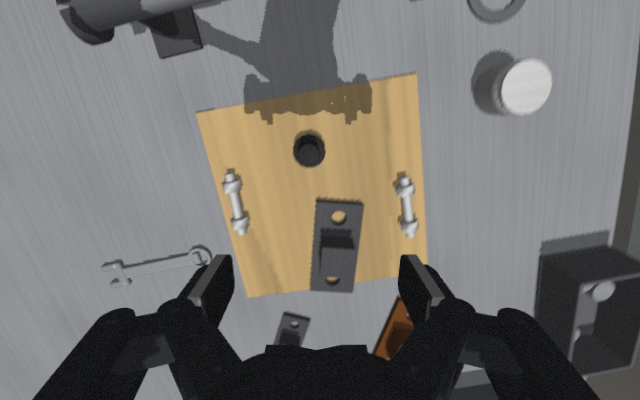

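The wrist picture shows the capsule at (309,150), the cover from (340,200) to (333,292) with holes near (339,216) and (333,278), and both stud bolts clear to either side.

```bash
sed -i 's/s\["opening"\].round(3)/round(float(s["opening"]),3)/' h.py
python3 - <<'E'
from h import *
p=cv2.imread("pics/w1.png");c=p[110:310,260:400];cv2.imwrite("pics/w1c.png",cv2.resize(c,None,fx=3,fy=3,interpolation=cv2.INTER_CUBIC))
z=np.load("w1.npz");s=dict(z);d=z["d"];P=cloud("wrist",d,s)
X=P[...,0];Y=P[...,1];Z=P[...,2]
b=P[100:260,240:400].reshape(-1,3);b=b[(abs(b[:,2]-.003)<.006)];print("board z",np.median(b[:,2]),len(b))
m=(Z>.034)&(abs(X-.545)<.03)&(abs(Y+.17)<.03);q=P[m];print("neck top",m.sum(),np.median(q,0).round(4),cv2.minEnclosingCircle(q[:,:2].astype(np.float32)))
m=(Z>.012)&(abs(X-.545)<.03)&(abs(Y+.17)<.03);q=P[m];print("capsule all",m.sum(),cv2.minEnclosingCircle(q[:,:2].astype(np.float32)))
m=(Z>.037)&(abs(X-.553)<.04)&(abs(Y+.305)<.04);q=P[m];print("cap top",m.sum(),np.median(q,0).round(4),cv2.minAreaRect((q[:,:2]*1000).astype(np.float32)))
m=(Z>.008)&(abs(X-.553)<.07)&(abs(Y+.305)<.085);m=cv2.morphologyEx(m.astype(np.uint8),cv2.MORPH_OPEN,np.ones((3,3)))>0;q=P[m];print("cover",m.sum(),np.median(q,0).round(4),cv2.minAreaRect((q[:,:2]*1000).astype(np.float32)))
E
```

```text
board z 0.0033905617127419907 21970
neck top 12356 [ 0.5449 -0.186   0.2955] ((0.544651448726654, -0.1860399842262268), 0.031277984380722046)
capsule all 12819 ((0.5446497797966003, -0.18226215243339539), 0.03265192359685898)
cap top 1085 [ 0.5583 -0.2994  0.0471] ((557.9813842773438, -301.92724609375), (41.07865524291992, 40.205745697021484), 76.01486206054688)
cover 3945 [ 0.5589 -0.2862  0.0139] ((561.26953125, -289.20977783203125), (159.10678100585938, 61.73497009277344), 75.09473419189453)
```

View pics/w1c.png

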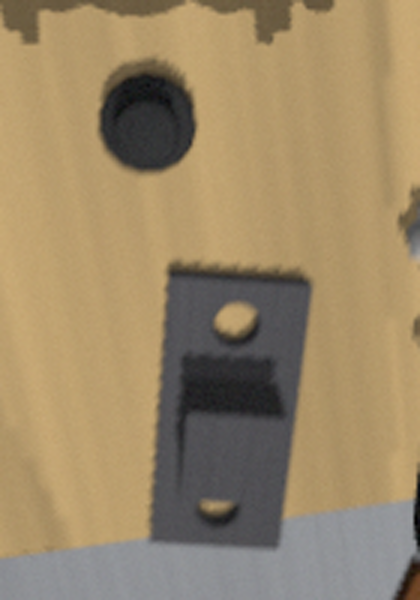

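```bash
cat > meas.py <<'E'
from h import *
def clean(m): return cv2.morphologyEx(m.astype(np.uint8),cv2.MORPH_OPEN,np.ones((3,3)))>0
def wmeas(tag):
    z=np.load(tag+".npz");s=dict(z);d=z["d"];P=cloud("wrist",d,s);X,Y,Z=P[...,0],P[...,1],P[...,2]
    W=(abs(X-.545)<.035)&(abs(Y+.17)<.035)&(Z<.06)
    for lo,hi,n in((.036,.06,"neck top"),(.013,.06,"capsule")):
        m=clean(W&(Z>lo)&(Z<hi));q=P[m]
        if len(q):print(n,m.sum(),np.median(q,0).round(4),cv2.minEnclosingCircle(q[:,:2].astype(np.float32)))
    W=(abs(X-.555)<.075)&(abs(Y+.305)<.09)&(Z<.06)
    for lo,hi,n in((.040,.06,"cap top"),(.009,.018,"plate")):
        m=clean(W&(Z>lo)&(Z<hi))
        l,lab,st,_=cv2.connectedComponentsWithStats(m.astype(np.uint8))
        if l<2:continue
        m=lab==1+st[1:,4].argmax();q=P[m];print(n,m.sum(),np.median(q,0).round(4),cv2.minAreaRect((q[:,:2]*1000).astype(np.float32)))
E
python3 - <<'E'
from meas import *
wmeas("w1")
s=dict(np.load("w1.npz"))
f=lambda l:[(260+u/3,110+v/3) for u,v in l]
# neck top circle centre from picture
print(planehit("wrist",f([(147,124)]),.043,s).round(4))
# plate corners at z=.013
c=planehit("wrist",f([(170,274),(309,282),(278,548),(152,541)]),.013,s);print(c.round(4).tolist(),c.mean(0).round(4))
E
```

```text
neck top 383 [ 0.5474 -0.1683  0.0433] ((0.5473941564559937, -0.16877445578575134), 0.011891613714396954)
capsule 846 [ 0.5482 -0.1661  0.0229] ((0.5471464395523071, -0.1689237505197525), 0.019093353301286697)
cap top 1040 [ 0.5581 -0.3001  0.0471] ((557.9813842773438, -301.92724609375), (41.07865524291992, 40.205745697021484), 76.01486206054688)
plate 2444 [ 0.5574 -0.2769  0.0133] ((557.7711181640625, -302.69732666015625), (130.73623657226562, 60.29414749145508), 75.91574096679688)
[[ 0.5499 -0.1644  0.043 ]]
[[0.5467, -0.2312, 0.013], [0.6031, -0.2445, 0.013], [0.5733, -0.3716, 0.013], [0.5164, -0.3578, 0.013]] [ 0.5599 -0.3013  0.013 ]
```

```bash
python3 - <<'E'
from h import *
print(read_state()["eef_pos"],R.from_rotvec(read_state()["ee_rot"]).as_matrix().round(4).tolist())
plan([((.5474,-.1688,.10),-10,5),((.5474,-.1688,.045),-10,3)],1)
E
```

```text
[ 0.55267398 -0.19751253  0.17049999] [[0.0018, 0.1695, 0.9855], [0.0017, 0.9855, -0.1695], [-1.0, 0.002, 0.0015]]
[[0.56,0.22,-0.08,0.01,0,0,1],[0.57,0.22,-0.08,0,0,0,1],[0.56,0.22,-0.08,0.01,0,0,1],[0.57,0.21,-0.08,0,0,-0.01,1],[0.56,0.22,-0.09,0.01,0.01,0,1],[0.73,0,0,0,0,0,1],[0.74,0,0,0,0,0,1],[0.73,0,0,0,0,0,1]]
end [ 0.5474 -0.1688  0.045 ] [[0.0, 0.174, 0.985], [0.001, 0.985, -0.174], [-1.0, 0.001, -0.0]]
```

>>> jog_arm(
  increments=[
    [0.56,0.22,-0.08,0.01,0,0,1],
    [0.57,0.22,-0.08,0,0,0,1],
    [0.56,0.22,-0.08,0.01,0,0,1],
    [0.57,0.21,-0.08,0,0,0,1],
    [0.56,0.22,-0.09,0.01,0,0,1],
    [0.73,0,0,0,0,0,1],
    [0.74,0,0,0,0,0,1],
    [0,0,0,0,0,0,1],
  ],
)

```text
clock: 4.2
eef_pos: [0.543, -0.1713, 0.0609]
ee_rot: [0.142, 1.571, -0.14]
ft_force: [0.1, -0.2, -0.4]
opening: 1.001
```

```bash
python3 - <<'E'
from meas import *
print(np.load("w1.npz")["eef_pos"])
for i in range(3):
    s,p,d=snap('wrist','w2%d'%i);wmeas('w2%d'%i)
E
```

```text
[ 0.55102617 -0.19944952  0.17047639]
4.2 [ 0.543  -0.1713  0.0609] [[-0.004, 0.179, 0.984], [0.002, 0.984, -0.179], [-1.0, 0.001, -0.005]] [ 0.05 -0.25 -0.43] 1.001
neck top 801 [ 0.5478 -0.1674  0.0433] ((0.5475053191184998, -0.16856558620929718), 0.01201539020985365)
capsule 1689 [ 0.5483 -0.1634  0.0318] ((0.5474937558174133, -0.16856707632541656), 0.019001655280590057)
cap top 828 [ 0.5658 -0.2866  0.0469] ((560.6310424804688, -291.88232421875), (21.031841278076172, 40.367881774902344), 74.43463134765625)
plate 3229 [ 0.5634 -0.2669  0.0132] ((562.8179321289062, -284.75347900390625), (95.65481567382812, 60.95817565917969), 76.02779388427734)
4.25 [ 0.5441 -0.1718  0.0621] [[-0.002, 0.179, 0.984], [0.001, 0.984, -0.179], [-1.0, 0.0, -0.002]] [-0.26  0.4   0.58] 0.997
neck top 789 [ 0.5477 -0.1674  0.0432] ((0.5475006103515625, -0.16875506937503815), 0.012110317125916481)
capsule 1669 [ 0.5484 -0.1634  0.0316] ((0.5476459264755249, -0.16861940920352936), 0.019035479053854942)
cap top 861 [ 0.5649 -0.2872  0.0469] ((560.712890625, -291.9503173828125), (23.287677764892578, 40.616695404052734), 73.24977111816406)
plate 3197 [ 0.5632 -0.267   0.0132] ((562.587646484375, -285.6002502441406), (97.38629150390625, 60.90424728393555), 76.0736083984375)
4.3 [ 0.5449 -0.1721  0.063 ] [[-0.0, 0.179, 0.984], [0.0, 0.984, -0.179], [-1.0, 0.0, -0.0]] [ 0.38 -1.25  0.83] 1.002
neck top 780 [ 0.5477 -0.1676  0.0433] ((0.5476239323616028, -0.1687597632408142), 0.012223226949572563)
capsule 1656 [ 0.5483 -0.1634  0.0317] ((0.5474563241004944, -0.1686263233423233), 0.019105274230241776)
cap top 898 [ 0.5645 -0.2875  0.0469] ((560.683837890625, -293.7862854003906), (24.5247802734375, 40.97919845581055), 75.88490295410156)
plate 3203 [ 0.5628 -0.2671  0.0132] ((562.4303588867188, -285.91900634765625), (98.19279479980469, 60.72188186645508), 76.03459167480469)
```

View pics/w20.png

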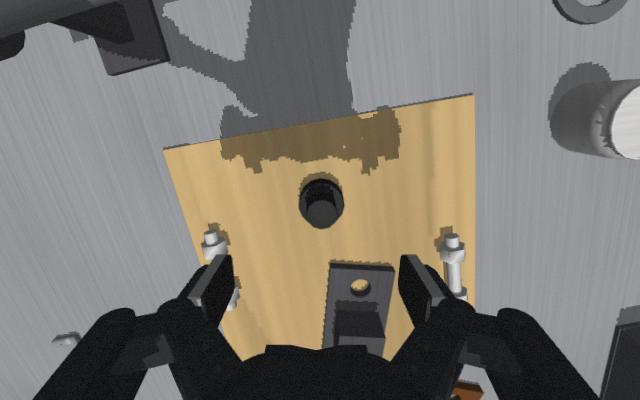

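```bash
python3 - <<'E'
from h import *
s=read_state();print(s["clock"],s["eef_pos"],s["joint_velocities"].round(3))
plan([((.5475,-.1687,.034),-10,4)],1,p0=(.5455,-.1722,.0635),R0=Rgoal(-10.3))
E
```

```text
4.35 [ 0.54543484 -0.17229853  0.06366712] [ 0.001 -0.011 -0.01   0.001  0.     0.001]
[[0.3,0.04,0.01,-0.01,0,0,1],[0.29,0.04,0.01,-0.01,0,0,1],[0.29,0.04,0.02,-0.01,0,0,1],[0.3,0.03,0.01,0,0,0,1],[0,0,0,0,0,0,1],[0,0,0,0,0,0,1],[0,0,0,0,0,0,1],[0,0,0,0,0,0,1]]
end [ 0.5474 -0.1687  0.034 ] [[0.0, 0.174, 0.985], [0.0, 0.985, -0.174], [-1.0, 0.0, 0.0]]
```

>>> jog_arm(
  increments=[
    [0.3,0.04,0.01,0,0,0,1],
    [0.29,0.04,0.01,0,0,0,1],
    [0.29,0.04,0.02,0,0,0,1],
    [0.3,0.03,0.01,0,0,0,1],
    [0,0,0,0,0,0,1],
    [0,0,0,0,0,0,1],
    [0,0,0,0,0,0,1],
    [0,0,0,0,0,0,1],
  ],
)

```text
clock: 5.35
eef_pos: [0.5471, -0.1686, 0.0341]
ee_rot: [0.141, 1.566, -0.141]
ft_force: [0.2, -0.5, 1.6]
opening: 0.999
```

```bash
python3 - <<'E'
from meas import *
s,p,d=snap('wrist','w3');wmeas('w3')
E
```

```text
5.35 [ 0.5471 -0.1686  0.0341] [[0.001, 0.179, 0.984], [-0.0, 0.984, -0.179], [-1.0, -0.0, 0.001]] [ 0.22 -0.53  1.63] 0.999
neck top 1014 [ 0.5479 -0.1671  0.0432] ((0.5476857423782349, -0.1684570461511612), 0.012040158733725548)
capsule 2149 [ 0.5487 -0.1629  0.0323] ((0.5475723743438721, -0.16835013031959534), 0.018917426466941833)
plate 3465 [ 0.5671 -0.2642  0.0132] ((565.7985229492188, -271.4015197753906), (68.52098083496094, 61.12043380737305), 75.02387237548828)
```

View pics/w3.png

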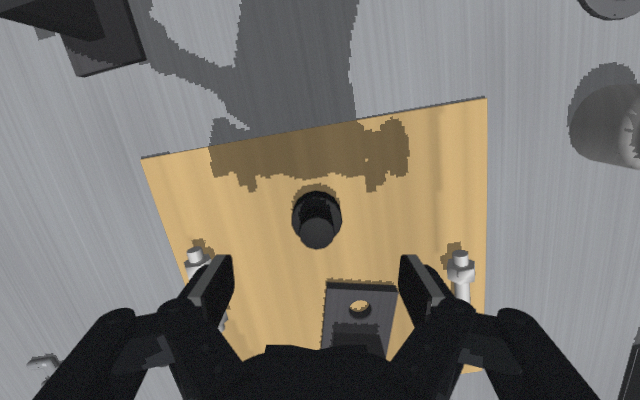

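>>> jog_arm(
  increments=[
    [0.17,0,0.01,0,0,0,1],
    [0.16,0,0,0,0,0,1],
    [0,0,0,0,0,0,-1],
    [0,0,0,0,0,0,-1],
    [0,0,0,0,0,0,-1],
    [0,0,0,0,0,0,-1],
    [0,0,0,0,0,0,-1],
    [0,0,0,0,0,0,-1],
  ],
)

```text
clock: 6.4
eef_pos: [0.5471, -0.1685, 0.0256]
ee_rot: [0.141, 1.566, -0.141]
ft_force: [0.8, 1.2, 0.1]
opening: 0.001
```

```bash
python3 - <<'E'
from meas import *
s,p,d=snap('wrist','w4');wmeas('w4')
plan([((.5475,-.1687,.185),-10,8)],-1)
E
```

```text
6.4 [ 0.5471 -0.1685  0.0256] [[0.0, 0.179, 0.984], [-0.0, 0.984, -0.179], [-1.0, -0.0, 0.0]] [0.75 1.21 0.09] 0.001
neck top 791 [ 0.5489 -0.1643  0.0432] ((0.5475746393203735, -0.1683502495288849), 0.011935743503272533)
capsule 2045 [ 0.5494 -0.1612  0.023 ] ((0.5475276112556458, -0.16824686527252197), 0.018955182284116745)
[[-0.8,0,0,0,0,0,-1],[-0.8,0,0,0,0,0,-1],[-0.8,0,0,-0.01,0,0,-1],[-0.79,0,0,0,0,0,-1],[-0.8,0,0,-0.01,0,0,-1],[-0.79,0,0.01,0,0,0,-1],[-0.8,0,0,-0.01,0,0,-1],[-0.79,0,0.01,0,0,0,-1]]
end [ 0.5475 -0.1686  0.1849] [[0.0, 0.174, 0.985], [-0.0, 0.985, -0.174], [-1.0, -0.0, 0.0]]
```

View pics/w4.png

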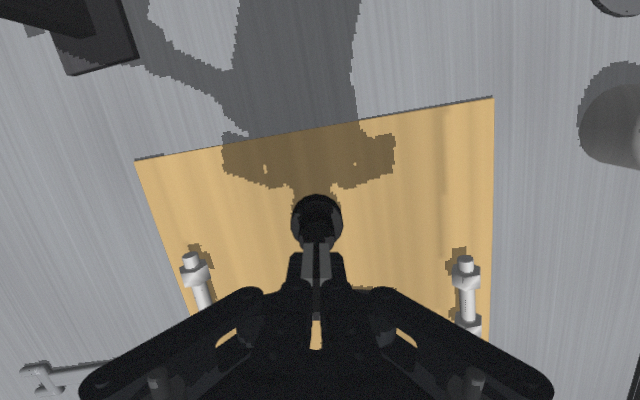

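```bash
python3 - <<'E'
from meas import *
z=np.load("w4.npz");s=dict(z);d=z["d"];P=cloud("wrist",d,s)
print(proj("wrist",[s["eef_pos"],s["eef_pos"]+[0,0,.019],[.5475,-.1685,.043]],s))
for v in range(200,340,8):print(v,P[v,308].round(4),P[v,317].round(4),P[v,326].round(4))
p=cv2.imread("pics/w4.png")[180:360,220:420];cv2.imwrite("pics/w4c.png",cv2.resize(p,None,fx=3.5,fy=3.2,interpolation=cv2.INTER_CUBIC))
E
```

```text
[[315.28334706 228.1100088 ]
 [315.19786396 240.19904981]
 [315.87072604 238.97987059]]
200 [ 0.5453 -0.15    0.0181] [ 0.5515 -0.1504  0.0201] [ 0.5575 -0.1528  0.0161]
208 [ 0.5445 -0.1545  0.0218] [ 0.5506 -0.1556  0.0217] [ 0.5567 -0.1569  0.0212]
216 [ 0.5443 -0.1569  0.0307] [ 0.5502 -0.1576  0.0317] [ 0.5559 -0.1604  0.0271]
224 [ 0.5445 -0.1575  0.0432] [ 0.55   -0.1585  0.0433] [ 0.5555 -0.1598  0.0423]
232 [ 0.5436 -0.1627  0.0434] [ 0.5491 -0.1637  0.0435] [ 0.5546 -0.165   0.0427]
240 [ 0.5425 -0.1682  0.0432] [ 0.5481 -0.1689  0.0439] [ 0.5537 -0.1702  0.0434]
248 [ 0.5454 -0.1576  0.0753] [ 0.5499 -0.1587  0.0748] [ 0.5545 -0.1594  0.075 ]
256 [ 0.5456 -0.1577  0.0837] [ 0.55   -0.1577  0.085 ] [ 0.5543 -0.1588  0.0845]
264 [ 0.5459 -0.1574  0.0918] [ 0.55   -0.1581  0.0918] [ 0.554  -0.1592  0.0911]
272 [ 0.5462 -0.157   0.0992] [ 0.55   -0.158   0.0988] [ 0.5538 -0.159   0.0982]
280 [ 0.546  -0.1584  0.1032] [ 0.5498 -0.1586  0.1039] [ 0.5538 -0.1573  0.107 ]
288 [ 0.5467 -0.156   0.1125] [ 0.5489 -0.1637  0.1022] [ 0.5536 -0.1577  0.1119]
296 [ 0.5467 -0.1565  0.1169] [ 0.5482 -0.1676  0.1024] [ 0.5534 -0.1573  0.1174]
304 [ 0.5464 -0.1584  0.1191] [ 0.5475 -0.1716  0.1026] [ 0.5532 -0.1581  0.121 ]
312 [ 0.5448 -0.1663  0.1136] [ 0.5469 -0.1749  0.1037] [ 0.5531 -0.1579  0.1256]
320 [ 0.5442 -0.1694  0.1144] [ 0.5462 -0.1789  0.104 ] [ 0.5528 -0.1589  0.1283]
328 [ 0.5434 -0.1736  0.1141] [ 0.5296 -0.2722  0.0036] [ 0.5522 -0.1624  0.1281]
336 [ 0.5431 -0.1756  0.1163] [ 0.5279 -0.282   0.0025] [ 0.5502 -0.1769  0.1163]
```

View pics/w4c.png

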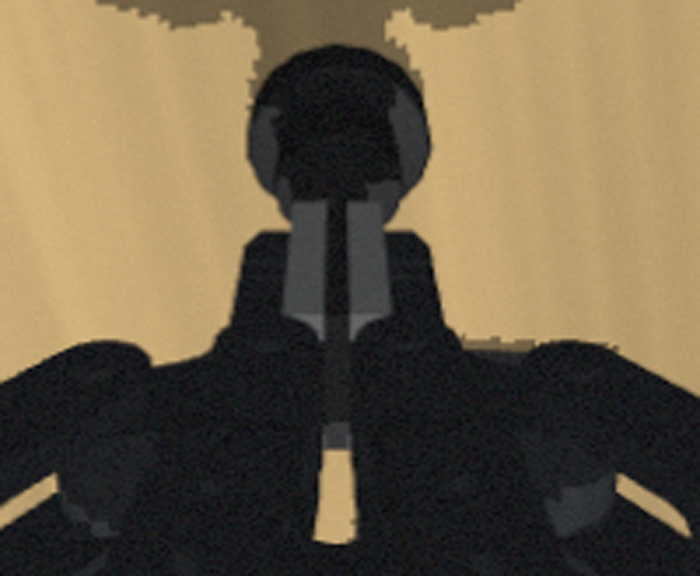

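The fingers shut on nothing (opening 0.001). The wrist depth puts the fingertips at z≈0.07 and the neck top at 0.043, but the reported TCP is 0.0256. I'll check this with the scene camera before going on.

```bash
python3 - <<'E'
from meas import *
s,p,d=snap('scene','s4')
P=cloud("scene",d)
uv=proj("scene",[[.547,-.1685,z] for z in(.003,.0256,.043,.07,.1)]);print(uv.round(1).tolist())
c=p[130:250,230:380,::-1];cv2.imwrite("pics/s4c.png",cv2.resize(c,None,fx=5,fy=5,interpolation=cv2.INTER_CUBIC))
u=int(uv[1,0])
for v in range(185,236,4):print(v,[P[v,u+k].round(3).tolist() for k in(-3,0,3)])
E
```

```text
6.45 [ 0.5471 -0.1685  0.0256] [[0.0, 0.179, 0.984], [-0.0, 0.984, -0.179], [-1.0, -0.0, 0.0]] [-0.26 -0.43  0.59] 0.001
[[297.4, 231.8], [296.9, 225.1], [296.6, 219.9], [296.0, 211.6], [295.4, 202.1]]
185 [[0.584, -0.184, 0.178], [0.583, -0.177, 0.175], [0.588, -0.171, 0.177]]
189 [[0.581, -0.184, 0.165], [0.592, -0.18, 0.17], [0.594, -0.174, 0.169]]
193 [[0.568, -0.18, 0.144], [0.589, -0.18, 0.157], [0.597, -0.176, 0.161]]
197 [[0.587, -0.188, 0.147], [0.604, -0.186, 0.157], [0.608, -0.18, 0.157]]
201 [[0.583, -0.187, 0.132], [0.599, -0.185, 0.142], [0.594, -0.176, 0.136]]
205 [[0.579, -0.186, 0.118], [0.578, -0.178, 0.114], [0.56, -0.164, 0.098]]
209 [[0.552, -0.178, 0.084], [0.561, -0.173, 0.089], [0.562, -0.165, 0.087]]
213 [[0.55, -0.178, 0.071], [0.56, -0.173, 0.076], [0.562, -0.166, 0.075]]
217 [[nan, nan, nan], [0.487, -0.149, 0.004], [0.494, -0.142, 0.006]]
221 [[0.546, -0.178, 0.042], [0.556, -0.173, 0.048], [0.557, -0.166, 0.046]]
225 [[0.547, -0.179, 0.03], [0.555, -0.174, 0.034], [0.561, -0.168, 0.036]]
229 [[0.553, -0.182, 0.022], [0.558, -0.176, 0.024], [0.56, -0.168, 0.022]]
233 [[0.557, -0.184, 0.012], [0.563, -0.178, 0.015], [0.566, -0.171, 0.014]]
```

View pics/s4c.png

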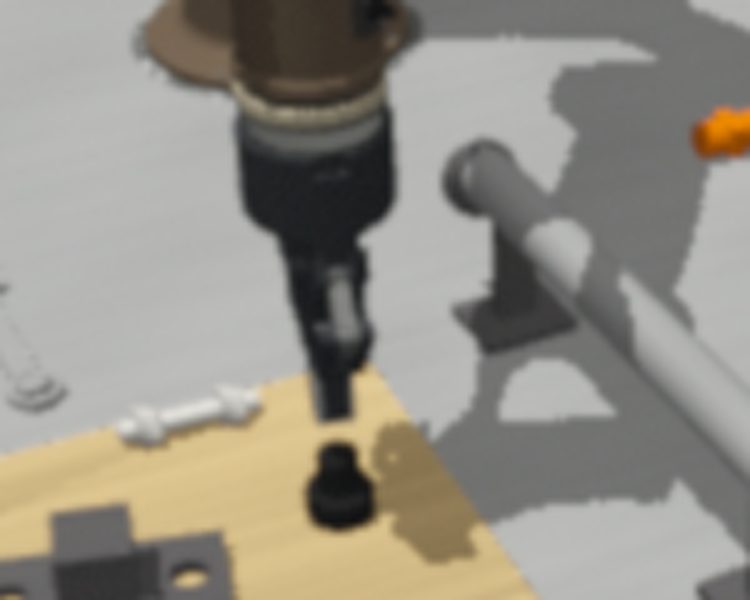

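```bash
cat >> meas.py <<'E'
def tips(tag):
    z=np.load(tag+".npz");s=dict(z);P=cloud("wrist",z["d"],s)
    q=(P.reshape(-1,3)-s["eef_pos"])@R.from_rotvec(s["ee_rot"]).as_matrix()
    q=q.reshape(P.shape)
    for lo,hi,n in((-.06,-.0005,"L"),(.0005,.06,"R")):
        m=(q[...,2]>lo)&(q[...,2]<hi)&(abs(q[...,1])<.0135)&(q[...,0]<-.03)&(q[...,0]>-.1)
        a=q[m]
        if len(a)<20:print(n,"none");continue
        t=np.percentile(a[:,0],[99,97,90]).round(4);b=a[a[:,0]>t[1]-.006];print(n,len(a),"tip toolx",t,"z range near tip",np.percentile(b[:,2],[2,98]).round(4),"y",np.percentile(b[:,1],[2,98]).round(4))
E
python3 - <<'E'
from meas import *
for t in("w1","w3","w4"):print(t);tips(t)
E
```

```text
w1
L 2779 tip toolx [-0.0547 -0.0565 -0.0615] z range near tip [-0.0536 -0.0419] y [-0.0103  0.0111]
R 2796 tip toolx [-0.0544 -0.0566 -0.0613] z range near tip [0.0429 0.0543] y [-0.0106  0.0112]
w3
L 2789 tip toolx [-0.0546 -0.0568 -0.0614] z range near tip [-0.0532 -0.0419] y [-0.0104  0.011 ]
R 2786 tip toolx [-0.0543 -0.0565 -0.0612] z range near tip [0.0429 0.0544] y [-0.011   0.0111]
w4
L 4553 tip toolx [-0.0475 -0.052  -0.0646] z range near tip [-0.0129 -0.0008] y [0.0063 0.0111]
R 4731 tip toolx [-0.0474 -0.0516 -0.0641] z range near tip [0.0005 0.0135] y [0.0062 0.0111]
```

Both cameras agree. The fingertips really end about 41 mm short of the reported TCP when shut, and about 54 mm when open, so I'll work from the measured tip.

>>> jog_arm(
  increments=[
    [0,0,0,0,0,0,0.25],
    [0,0,0,0,0,0,0.25],
    [0.2,0,0,0,0,0,0.25],
    [0.4,0,0,0,0,0,0.25],
    [0.4,0,0,0,0,0,0.25],
    [0.2,0,0,0,0,0,0.25],
    [0,0,0,0,0,0,0.25],
    [0,0,0,0,0,0,0.25],
  ],
)

```text
clock: 7.5
eef_pos: [0.5472, -0.1686, -0.0043]
ee_rot: [0.141, 1.566, -0.141]
ft_force: [-0.0, 0.7, -0.3]
opening: 0.628
```

```bash
python3 - <<'E'
from meas import *
s,p,d=snap('wrist','w5');wmeas('w5');tips('w5')
E
```

```text
7.5 [ 0.5472 -0.1686 -0.0043] [[0.0, 0.179, 0.984], [-0.0, 0.984, -0.179], [-1.0, -0.0, 0.0]] [-0.04  0.74 -0.28] 0.628
neck top 2539 [ 0.547  -0.1649  0.0436] ((0.5445715188980103, -0.1627596765756607), 0.0354452021420002)
capsule 4274 [ 0.5482 -0.1626  0.0425] ((0.5445715188980103, -0.1627596765756607), 0.0354452021420002)
plate 1115 [ 0.5559 -0.2431  0.0131] ((558.8475952148438, -247.61419677734375), (24.980295181274414, 35.23417663574219), 77.7248306274414)
L 5677 tip toolx [-0.0345 -0.0427 -0.0475] z range near tip [-0.0266 -0.0005] y [-0.0094  0.0114]
R 5834 tip toolx [-0.0345 -0.0425 -0.0474] z range near tip [0.0005 0.0271] y [-0.0097  0.0117]
```

View pics/w5.png

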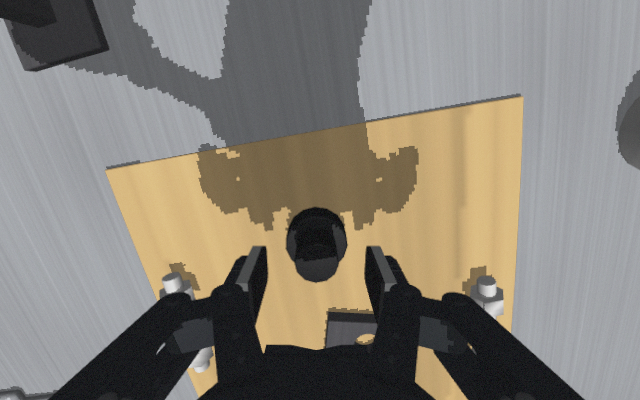

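>>> jog_arm(
  increments=[
    [0.28,0,0,0,0,0,0.25],
    [0.28,0,0,0,0,0,0.25],
    [0,0,0,0,0,0,0.25],
    [0,0,0,0,0,0,-1],
    [0,0,0,0,0,0,-1],
    [0,0,0,0,0,0,-1],
    [0,0,0,0,0,0,-1],
    [0,0,0,0,0,0,-1],
  ],
)

```text
clock: 8.55
eef_pos: [0.5475, -0.1687, -0.0181]
ee_rot: [0.141, 1.565, -0.141]
ft_force: [-0.1, -0.3, 2.7]
opening: 0.256
```

```bash
python3 - <<'E'
from meas import *
s,p,d=snap('wrist','w6');wmeas('w6')
plan([((.5475,-.1687,.13),-10,8)],-1)
E
```

```text
8.55 [ 0.5475 -0.1687 -0.0181] [[0.001, 0.179, 0.984], [-0.0, 0.984, -0.179], [-1.0, -0.0, 0.001]] [-0.08 -0.29  2.69] 0.256
neck top 3660 [ 0.5481 -0.1632  0.0436] ((0.5488640069961548, -0.16238519549369812), 0.024795588105916977)
capsule 5558 [ 0.5489 -0.1605  0.0427] ((0.5488640069961548, -0.16238519549369812), 0.024795588105916977)
plate 277 [ 0.5495 -0.2358  0.0129] ((549.2323608398438, -239.2283172607422), (13.885675430297852, 12.503602027893066), 78.78494262695312)
[[-0.74,0,0,0,0,0,-1],[-0.74,0,0,0,0,0,-1],[-0.74,0,0,-0.01,0,0,-1],[-0.74,0,0,0,0,0,-1],[-0.74,0,0,-0.01,0,0,-1],[-0.74,0,0,0,0,0,-1],[-0.74,0,0,-0.01,0,0,-1],[-0.74,0,0.01,0,0.01,0,-1]]
end [ 0.5476 -0.1686  0.13  ] [[-0.001, 0.174, 0.985], [-0.0, 0.985, -0.174], [-1.0, -0.0, -0.001]]
```

View pics/w6.png

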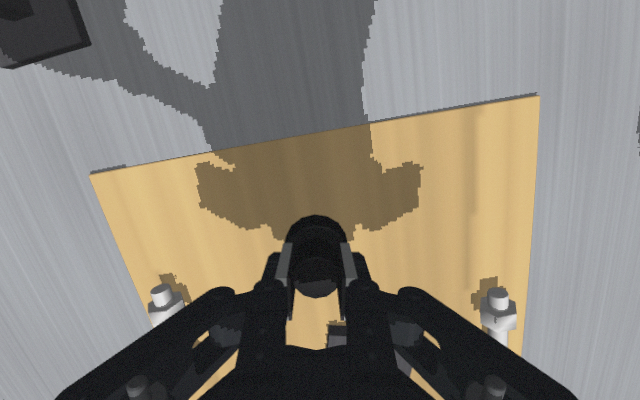

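>>> jog_arm(
  increments=[
    [-0.4,0,0,0,0,0,-1],
    [-0.8,0,0,0,0,0,-1],
    [-0.9,0,0,0,0,0,-1],
    [-0.9,0,0,0,0,0,-1],
    [-0.9,0,0,0,0,0,-1],
    [-0.9,0,0,0,0,0,-1],
    [-0.7,0,0,0,0,0,-1],
    [-0.4,0,0,0,0,0,-1],
  ],
)

```text
clock: 9.6
eef_pos: [0.5476, -0.1687, 0.1309]
ee_rot: [0.14, 1.564, -0.141]
ft_force: [0.0, -0.5, -0.9]
opening: 0.258
```

```bash
python3 - <<'E'
from meas import *
s,p,d=snap('wrist','w7')
plan([((.565,.20,.13),-9.6,16)],-1)
E
```

```text
9.6 [ 0.5476 -0.1687  0.1309] [[0.002, 0.179, 0.984], [-0.001, 0.984, -0.179], [-1.0, -0.0, 0.002]] [ 0.01 -0.51 -0.94] 0.258
[[0,0.92,-0.12,0,0,0,-1],[0,0.91,-0.12,-0.01,0,0,-1],[0,0.92,-0.12,0,0,0,-1],[0,0.91,-0.12,-0.01,0,0,-1],[0,0.92,-0.12,0,0,0,-1],[0,0.92,-0.12,-0.01,0,0,-1],[0.01,0.91,-0.12,0,0,0,-1],[0,0.92,-0.12,-0.01,0,0,-1]]
[[0.01,0.91,-0.12,0,0,0,-1],[0,0.92,-0.12,-0.01,0,0,-1],[0.01,0.92,-0.12,0,0,0,-1],[0,0.91,-0.12,-0.01,0,0,-1],[0.01,0.92,-0.11,0,0.01,0,-1],[0,0.91,-0.12,-0.01,0,0,-1],[0.01,0.92,-0.11,0,0.01,0,-1],[0,0.91,-0.12,-0.01,0,0,-1]]
end [0.5649 0.2    0.13  ] [[0.0, 0.167, 0.986], [-0.001, 0.986, -0.167], [-1.0, -0.001, 0.0]]
```

View pics/w7.png

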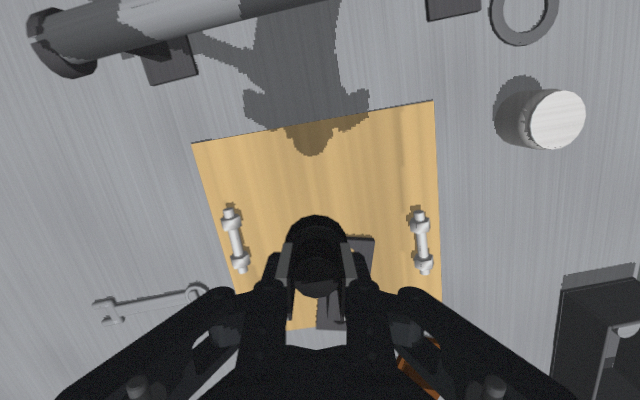

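The capsule is held at about (317,240) in the jaws and has left the board. Next I carry it over the pipe, with its underside at about 0.15.

>>> jog_arm(
  increments=[
    [0,0.5,-0.06,0,0,0,-1],
    [0,0.92,-0.12,0,0,0,-1],
    [0,0.92,-0.12,0,0,0,-1],
    [0,0.92,-0.12,0,0,0,-1],
    [0,0.92,-0.12,0,0,0,-1],
    [0,0.92,-0.12,0,0,0,-1],
    [0,0.92,-0.12,0,0,0,-1],
    [0,0.92,-0.12,0,0,0,-1],
  ],
)

```text
clock: 10.65
eef_pos: [0.5544, 0.008, 0.1275]
ee_rot: [0.141, 1.569, -0.14]
ft_force: [0.7, 0.7, 0.3]
opening: 0.255
```

>>> jog_arm(
  increments=[
    [0,0.96,-0.12,-0.01,0,0,-1],
    [0,0.96,-0.12,-0.01,0,0,-1],
    [0,0.96,-0.12,-0.01,0,0,-1],
    [0,0.96,-0.12,-0.01,0,0,-1],
    [0,0.96,-0.12,-0.01,0,0,-1],
    [0,0.96,-0.12,0,0,0,-1],
    [0,0.6,-0.1,0,0,0,-1],
    [0,0.3,-0.1,0,0,0,-1],
  ],
)

```text
clock: 11.65
eef_pos: [0.5613, 0.175, 0.1282]
ee_rot: [0.134, 1.568, -0.135]
ft_force: [-0.6, -0.1, -0.9]
opening: 0.255
```

```bash
python3 - <<'E'
from meas import *
s,p,d=snap('wrist','w8')
E
```

```text
11.65 [0.5613 0.175  0.1282] [[-0.002, 0.17, 0.985], [-0.0, 0.985, -0.17], [-1.0, -0.001, -0.002]] [-0.6  -0.15 -0.94] 0.255
```

View pics/w8.png

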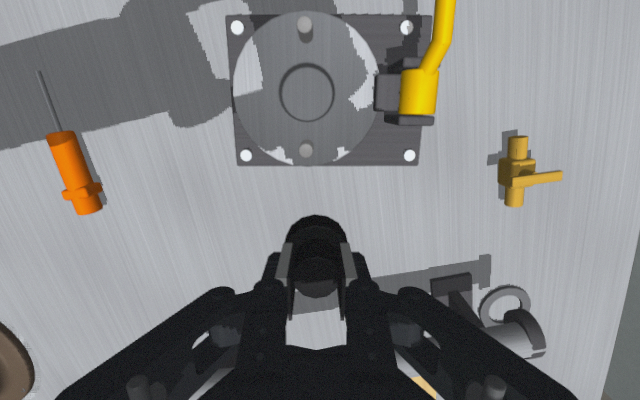

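The bore is at about (307,92), the stud tips at (305,25) and (306,151), with the lever to the right. Now I measure the fixture.

```bash
cat >> meas.py <<'E'
def fmeas(tag):
    z=np.load(tag+".npz");s=dict(z);P=cloud("wrist",z["d"],s);X,Y,Z=P[...,0],P[...,1],P[...,2]
    C=np.array([.567,.265]);r=np.hypot(X-C[0],Y-C[1])
    m=clean((abs(Z-.045)<.005)&(r<.09));n,lab,st,_=cv2.connectedComponentsWithStats(m.astype(np.uint8));m=lab==1+st[1:,4].argmax()
    q=P[m];print("flange",m.sum(),np.median(q[:,2]).round(4),cv2.minEnclosingCircle(q[:,:2].astype(np.float32)))
    b=clean((abs(Z-.027)<.006)&(r<.035));q=P[b];print("bore floor",b.sum(),np.median(q,0).round(4),cv2.minEnclosingCircle(q[:,:2].astype(np.float32)))
    # bore rim: flange holes contour
    cs,_=cv2.findContours(m.astype(np.uint8),cv2.RETR_CCOMP,cv2.CHAIN_APPROX_NONE)
    for c in cs:
        if 300<cv2.contourArea(c):
            (a,e,t)=cv2.fitEllipse(c) if len(c)>5 else (0,0,0);print("contour",len(c),a,e,planehit("wrist",[a],.045,s).round(4))
    T=(Z>.07)&(Z<.092)&(r<.065)&(X<.615)
    n,lab,st,ce=cv2.connectedComponentsWithStats(T.astype(np.uint8));S=[]
    for i in range(1,n):
        if st[i,4]>40:
            q=P[lab==i];q=q[q[:,2]>np.median(q[:,2])-.004];c=cv2.minEnclosingCircle(q[:,:2].astype(np.float32));print("stud",st[i,4],ce[i],np.median(q,0).round(4),c);S.append(np.array(c[0]))
    if len(S)==2:
        S.sort(key=lambda a:a[1]);print("mid",(S[0]+S[1])/2,"d",np.linalg.norm(S[1]-S[0]),"yang",np.degrees(np.arctan2(*(S[1]-S[0])[::-1])))
E
python3 - <<'E'
from meas import *
fmeas("w8")
p=cv2.imread("pics/w8.png")[0:180,215:415];cv2.imwrite("pics/w8c.png",cv2.resize(p,None,fx=3.3,fy=3.3,interpolation=cv2.INTER_CUBIC))
E
```

```text
flange 14957 0.0453 ((0.5685765147209167, 0.26601725816726685), 0.06537214666604996)
bore floor 2253 [0.5687 0.2666 0.0273] ((0.5685783624649048, 0.26618754863739014), 0.02432357706129551)
contour 440 (305.70245361328125, 88.28289794921875) (144.6363983154297, 156.4449462890625) [[0.5691 0.2703 0.045 ]]
contour 171 (306.7284851074219, 93.42056274414062) (55.15617752075195, 57.97662353515625) [[0.5692 0.266  0.045 ]]
contour 69 (304.8227233886719, 29.50283432006836) (17.42547607421875, 28.482271194458008) [[0.5766 0.3155 0.045 ]]
stud 263 [304.50190114  26.77186312] [0.5765 0.3094 0.0799] ((0.5766347646713257, 0.3081533908843994), 0.005321816075593233)
stud 183 [305.43715847 150.4863388 ] [0.5612 0.2218 0.0802] ((0.5610659718513489, 0.2209579050540924), 0.006021675653755665)
mid [0.56885037 0.26455565] d 0.08857448875977006 yang 79.87649345130943
```

View pics/w8c.png

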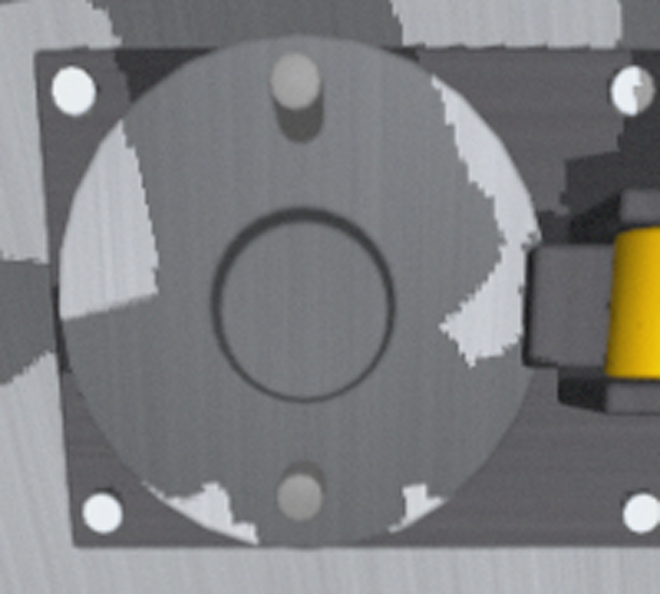

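```bash
python3 - <<'E'
from meas import *
z=np.load("w8.npz");s=dict(z);P=cloud("wrist",z["d"],s)
print(planehit("wrist",[(215+296/3.3,82/3.3),(215+300/3.3,497/3.3)],.08,s).round(4))
q=(P.reshape(-1,3)-s["eef_pos"])@R.from_rotvec(s["ee_rot"]).as_matrix()
for a in np.arange(-.13,-.02,.01):
    m=(q[:,0]>a)&(q[:,0]<a+.01)&(abs(q[:,1])<.05);b=q[m]
    if len(b):print(round(a,3),len(b),b.min(0).round(3),b.max(0).round(3))
plan([((.5686,.2661,.11),-10.1,6),((.5686,.2661,.08),-10.1,2)],-1)
E
```

```text
[[0.5769 0.3102 0.08  ]
 [0.5617 0.2219 0.08  ]]
-0.13 10945 [-0.13  -0.005 -0.064] [-0.12   0.018  0.065]
-0.12 8983 [-0.12  -0.013 -0.059] [-0.11   0.018  0.06 ]
-0.11 4447 [-0.11  -0.013 -0.053] [-0.1    0.018  0.054]
-0.1 5923 [-0.1   -0.013 -0.048] [-0.09   0.015  0.048]
-0.09 1732 [-0.09  -0.009 -0.043] [-0.08   0.014  0.043]
-0.08 960 [-0.08  -0.012 -0.026] [-0.07   0.012  0.025]
-0.07 2303 [-0.07  -0.012 -0.024] [-0.06   0.012  0.025]
-0.06 941 [-0.06  -0.011 -0.024] [-0.05   0.012  0.025]
-0.05 611 [-0.05   0.004 -0.023] [-0.04   0.018  0.024]
-0.04 973 [-0.04   0.004 -0.018] [-0.03   0.019  0.018]
-0.03 239 [-0.03   0.005 -0.018] [-0.022  0.019  0.018]
[[0.12,0.6,-0.05,0.01,0,0,-1],[0.12,0.6,-0.06,0.01,0,0,-1],[0.12,0.6,-0.06,0,0,0,-1],[0.13,0.61,-0.06,0.01,0,0,-1],[0.12,0.6,-0.05,0,-0.01,0,-1],[0.13,0.61,-0.06,0.01,0,0,-1],[0.6,0,0,0,0,0,-1],[0.6,0,0,0,0,0,-1]]
end [0.5686 0.2662 0.0799] [[-0.0, 0.176, 0.984], [0.0, 0.984, -0.176], [-1.0, 0.0, -0.0]]
```

>>> jog_arm(
  increments=[
    [0.12,0.6,-0.05,0,0,0,-1],
    [0.12,0.7,-0.06,0,0,0,-1],
    [0.12,0.7,-0.06,0,0,0,-1],
    [0.13,0.7,-0.06,0,0,0,-1],
    [0.12,0.6,-0.05,0,0,0,-1],
    [0.53,0.32,-0.06,0,0,0,-1],
    [0.6,0,0,0,0,0,-1],
    [0.2,0,0,0,0,0,-1],
  ],
)

```text
clock: 12.7
eef_pos: [0.5676, 0.2637, 0.0781]
ee_rot: [0.134, 1.57, -0.137]
ft_force: [-0.2, -0.4, -1.5]
opening: 0.255
```

```bash
python3 - <<'E'
from meas import *
s,p,d=snap('wrist','w9');s,p,d=snap('wrist','w9');s=read_state();print(s["clock"],s["eef_pos"]);fmeas('w9')
plan([((.5686,.2661,.045),-9.9,5)],-1)
E
```

```text
12.7 [0.5676 0.2637 0.0781] [[-0.004, 0.171, 0.985], [-0.002, 0.985, -0.171], [-1.0, -0.002, -0.004]] [-0.18 -0.38 -1.54] 0.255
12.75 [0.5677 0.2636 0.078 ] [[-0.004, 0.172, 0.985], [-0.002, 0.985, -0.172], [-1.0, -0.002, -0.004]] [ 0.1  -0.28 -1.02] 0.255
12.8 [0.56824721 0.26374311 0.07895683]
flange 12874 0.0453 ((0.5687552690505981, 0.26621347665786743), 0.06481777131557465)
bore floor 1833 [0.5694 0.2671 0.0275] ((0.568558931350708, 0.26523348689079285), 0.02401052787899971)
contour 565 (315.9674987792969, 194.0228271484375) (137.47560119628906, 157.45703125) [[0.5705 0.2779 0.045 ]]
contour 67 (315.88421630859375, 156.9888153076172) (20.11090660095215, 25.601886749267578) [[0.5754 0.3065 0.045 ]]
stud 299 [316.13043478 158.91304348] [0.5764 0.3106 0.0802] ((0.5762723684310913, 0.3098747134208679), 0.005894764792174101)
[[0.27,0.02,0,0,0,0,-1],[0.27,0.02,0,0,0,0,-1],[0.27,0.02,0,0,-0.01,0,-1],[0.27,0.02,0,0,0,0.01,-1],[0.28,0.02,0,0,-0.01,0,-1],[0,0,0,0,0,0,-1],[0,0,0,0,0,0,-1],[0,0,0,0,0,0,-1]]
end [0.5686 0.2662 0.045 ] [[0.0, 0.172, 0.985], [-0.0, 0.985, -0.172], [-1.0, -0.0, 0.0]]
```

View pics/w9.png

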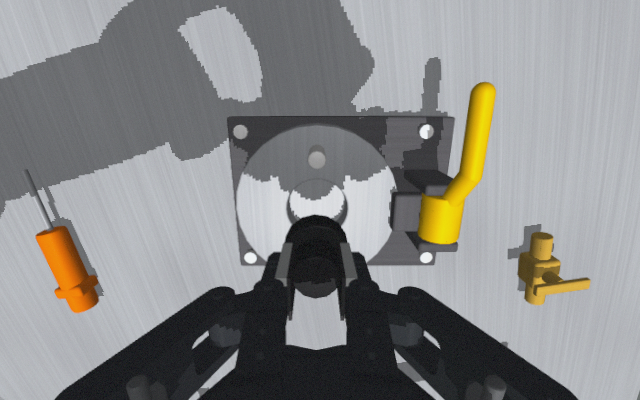

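>>> jog_arm(
  increments=[
    [0.27,0.02,0,0,0,0,-1],
    [0.27,0.02,0,0,0,0,-1],
    [0.27,0.02,0,0,0,0,-1],
    [0.27,0.02,0,0,0,0,-1],
    [0.28,0.02,0,0,0,0,-1],
    [0,0,0,0,0,0,-1],
    [0,0,0,0,0,0,-1],
    [0,0,0,0,0,0,-1],
  ],
)

```text
clock: 13.8
eef_pos: [0.5701, 0.2674, 0.047]
ee_rot: [0.135, 1.566, -0.135]
ft_force: [-0.1, -0.5, -0.4]
opening: 0.254
```

```bash
python3 - <<'E'
from meas import *
s,p,d=snap('wrist','w10')
plan([((.5686,.2661,.0085),-9.9,6)],-1)
E
```

```text
13.8 [0.5701 0.2674 0.047 ] [[0.001, 0.171, 0.985], [0.0, 0.985, -0.171], [-1.0, 0.0, 0.001]] [-0.09 -0.54 -0.44] 0.254
[[0.26,-0.01,-0.01,0,0,0,-1],[0.26,-0.01,-0.01,0,0,0,-1],[0.26,-0.01,-0.01,0,0,0,-1],[0.25,-0.01,-0.01,0,0,0,-1],[0.26,-0.01,-0.01,0,0,0,-1],[0.25,-0.01,0,0.01,0,0,-1],[0,0,0,0,0,0,-1],[0,0,0,0,0,0,-1]]
end [0.5687 0.2661 0.0085] [[0.001, 0.173, 0.985], [0.0, 0.985, -0.173], [-1.0, 0.0, 0.001]]
```

View pics/w10.png

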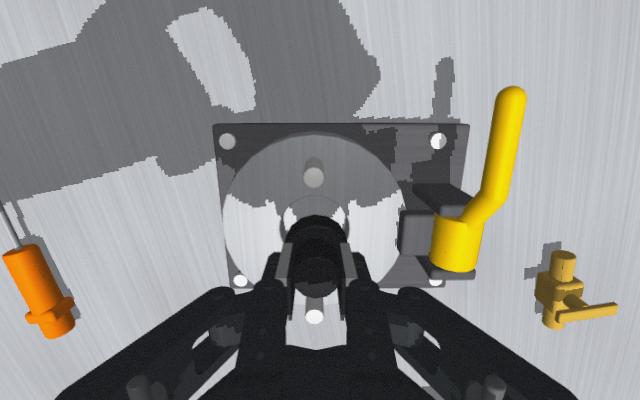

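>>> jog_arm(
  increments=[
    [0.1,-0.02,-0.02,0,0,0,-1],
    [0.26,-0.02,-0.02,0,0,0,-1],
    [0.3,-0.01,-0.01,0,0,0,-1],
    [0.3,0,0,0,0,0,-1],
    [0.3,0,0,0,0,0,-1],
    [0.26,0,0,0,0,0,-1],
    [0,0,0,0,0,0,-1],
    [0,0,0,0,0,0,-1],
  ],
)

```text
clock: 14.85
eef_pos: [0.5686, 0.2663, 0.0087]
ee_rot: [0.135, 1.566, -0.135]
ft_force: [-0.1, 0.2, -0.7]
opening: 0.256
```

```bash
python3 - <<'E'
from meas import *
s,p,d=snap('wrist','w11')
E
```

```text
14.85 [0.5686 0.2663 0.0087] [[0.0, 0.171, 0.985], [0.0, 0.985, -0.171], [-1.0, 0.0, 0.0]] [-0.1   0.24 -0.75] 0.256
```

View pics/w11.png

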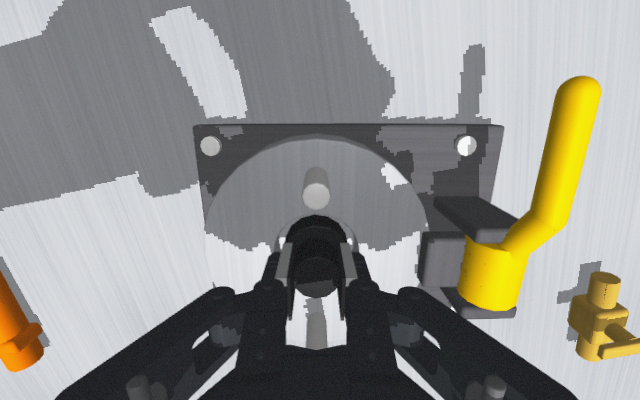

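>>> jog_arm(
  increments=[
    [0.05,0,0,0,0,0,-1],
    [0,0,0,0,0,0,-1],
    [0,0,0,0,0,0,-0.3],
    [0,0,0,0,0,0,-0.2],
    [0,0,0,0,0,0,-0.1],
    [0,0,0,0,0,0,0],
    [0,0,0,0,0,0,0],
    [0,0,0,0,0,0,0],
  ],
)

```text
clock: 15.9
eef_pos: [0.5683, 0.2662, 0.0073]
ee_rot: [0.135, 1.567, -0.135]
ft_force: [0.2, 0.4, 0.2]
opening: 0.496
```

```bash
python3 - <<'E'
from meas import *
s,p,d=snap('wrist','w12')
E
```

```text
15.9 [0.5683 0.2662 0.0073] [[-0.0, 0.171, 0.985], [-0.0, 0.985, -0.171], [-1.0, -0.0, -0.0]] [0.2  0.41 0.22] 0.496
```

View pics/w12.png

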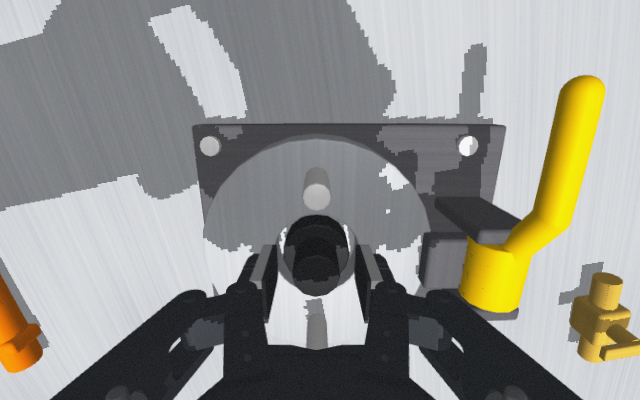

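>>> jog_arm(
  increments=[
    [-0.4,0,0,0,0,0,0],
    [-0.8,0,0,0,0,0,0],
    [-0.9,0,0,0,0,0,0],
    [-1,0,0,0,0,0,0],
    [-0.9,-0.3,0,0,0,0,0],
    [-0.8,-0.9,0,0,0,0,0.3],
    [0,-1,0,0,0,0,0.3],
    [0,-1,0,0,0,0,0.3],
  ],
)

```text
clock: 16.95
eef_pos: [0.554, 0.1857, 0.1274]
ee_rot: [0.135, 1.567, -0.135]
ft_force: [-1.0, 0.2, 0.6]
opening: 0.649
```

```bash
python3 - <<'E'
from meas import *
s,p,d=snap('wrist','w13')
z=np.load("w13.npz");s=dict(z);P=cloud("wrist",z["d"],s);X,Y,Z=P[...,0],P[...,1],P[...,2]
r=np.hypot(X-.5686,Y-.2661)
m=clean((Z>.062)&(Z<.074)&(r<.03));q=P[m];print("neck top",m.sum(),np.median(q,0).round(4),cv2.minEnclosingCircle(q[:,:2].astype(np.float32)),np.polyfit(q[:,1],q[:,2],1),np.polyfit(q[:,0],q[:,2],1))
plan([((.556,-.21,.11),-14,17)],0.3)
E
```

```text
16.95 [0.554  0.1857 0.1274] [[-0.0, 0.171, 0.985], [-0.0, 0.985, -0.171], [-1.0, -0.0, -0.0]] [-1.01  0.15  0.57] 0.649
neck top 707 [0.5683 0.2664 0.0673] ((0.5685028433799744, 0.2663843035697937), 0.012179851531982422) [-0.00685911  0.06907125] [-0.00207695  0.06842442]
[[0.04,-0.91,0.17,0.03,0,0,0.3],[0.04,-0.91,0.17,0.03,0,0,0.3],[0.04,-0.91,0.17,0.03,0,0,0.3],[0.04,-0.91,0.18,0.03,0,0,0.3],[0.04,-0.9,0.18,0.03,0,0,0.3],[0.04,-0.9,0.19,0.03,0,0,0.3],[0.04,-0.9,0.19,0.03,0,0,0.3],[0.04,-0.9,0.2,0.03,0,0,0.3]]
[[0.04,-0.9,0.2,0.03,0,0,0.3],[0.04,-0.9,0.2,0.03,0,0,0.3],[0.05,-0.9,0.21,0.02,0,0,0.3],[0.04,-0.9,0.21,0.03,0,0,0.3],[0.05,-0.9,0.21,0.02,0,0.01,0.3],[0.04,-0.9,0.22,0.03,0,0,0.3],[0.04,-0.9,0.22,0.02,0,0.01,0.3],[0.05,-0.9,0.22,0.03,-0.01,0,0.3]]
[[0.04,-0.89,0.23,0.02,0,0.01,0.3],[0,0,0,0,0,0,0.3],[0,0,0,0,0,0,0.3],[0,0,0,0,0,0,0.3],[0,0,0,0,0,0,0.3],[0,0,0,0,0,0,0.3],[0,0,0,0,0,0,0.3],[0,0,0,0,0,0,0.3]]
end [ 0.5559 -0.21    0.1101] [[-0.0, 0.241, 0.97], [0.001, 0.97, -0.241], [-1.0, 0.001, -0.0]]
```

View pics/w13.png

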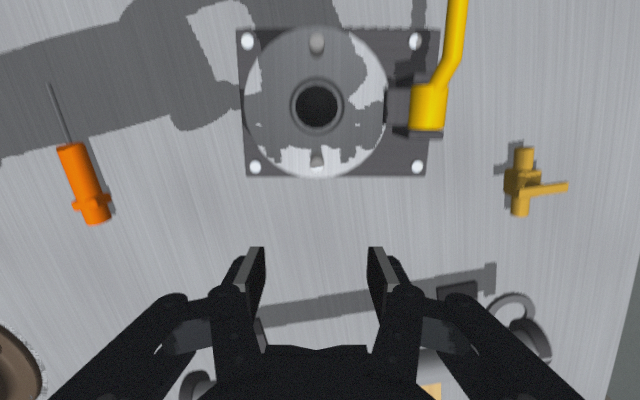

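The capsule is upright in the bore. Its neck top is at z 0.0673, as expected, and it is centred to within 1 mm. Next I go back for the cover.

>>> jog_arm(
  increments=[
    [0.04,-0.91,0.17,0.03,0,0,0.5],
    [0.04,-0.91,0.17,0.03,0,0,0.5],
    [0.04,-0.91,0.17,0.03,0,0,0.5],
    [0.04,-0.91,0.18,0.03,0,0,0.5],
    [0.04,-0.9,0.18,0.03,0,0,0.5],
    [0.04,-0.9,0.19,0.03,0,0,0.5],
    [0.04,-0.9,0.19,0.03,0,0,0.5],
    [0.04,-0.9,0.2,0.03,0,0,0.5],
  ],
)

```text
clock: 18.0
eef_pos: [0.5553, 0.0015, 0.1185]
ee_rot: [0.164, 1.566, -0.164]
ft_force: [1.4, 0.3, 0.2]
opening: 0.75
```

>>> jog_arm(
  increments=[
    [0.04,-0.9,0.2,0.03,0,0,0.5],
    [0.04,-0.9,0.2,0.03,0,0,0.5],
    [0.05,-0.9,0.21,0.02,0,0,0.5],
    [0.04,-0.9,0.21,0.03,0,0,0.5],
    [0.05,-0.9,0.21,0.02,0,0,0.5],
    [0.04,-0.9,0.22,0.03,0,0,0.5],
    [0.04,-0.9,0.22,0.02,0,0,0.5],
    [0.05,-0.6,0.22,0.03,0,0,0.5],
  ],
)

```text
clock: 19.0
eef_pos: [0.5588, -0.1759, 0.1099]
ee_rot: [0.19, 1.564, -0.189]
ft_force: [0.0, -0.2, 0.0]
opening: 0.752
```

```bash
python3 - <<'E'
from meas import *
s,p,d=snap('wrist','w14');wmeas('w14')
s,p,d=snap('wrist','w15');wmeas('w15')
print(read_state()["eef_pos"])
E
```

```text
19.0 [ 0.5588 -0.1759  0.1099] [[-0.001, 0.239, 0.971], [0.001, 0.971, -0.239], [-1.0, 0.0, -0.001]] [ 0.05 -0.22  0.05] 0.752
cap top 1417 [ 0.5585 -0.2988  0.0473] ((558.36962890625, -302.3578186035156), (41.79426956176758, 40.32649612426758), 76.85508728027344)
plate 2981 [ 0.559  -0.2744  0.0132] ((558.5886840820312, -302.52081298828125), (131.54579162597656, 59.491783142089844), 76.17916107177734)
19.05 [ 0.5593 -0.1777  0.1099] [[-0.0, 0.239, 0.971], [-0.001, 0.971, -0.239], [-1.0, -0.001, -0.0]] [ 0.51 -0.92 -0.02] 0.749
cap top 1440 [ 0.5584 -0.2993  0.0473] ((558.15283203125, -302.66326904296875), (42.57975769042969, 40.229976654052734), 76.37653350830078)
plate 2956 [ 0.5594 -0.2739  0.0132] ((558.656005859375, -301.716552734375), (130.4989013671875, 59.45182418823242), 76.08914947509766)
[ 0.55935813 -0.17631642  0.1100585 ]
```

View pics/w15.png

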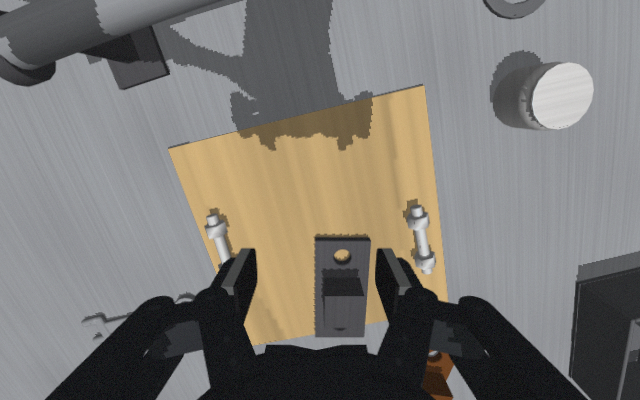

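```bash
python3 - <<'E'
from meas import *
plan([((.5583,-.3023,.05),-13.9,7)],0.5,p0=(.5593,-.1767,.11))
E
```

```text
[[0.34,-0.7,0.17,0,0,0,0.5],[0.34,-0.7,0.17,0,0,0,0.5],[0.34,-0.7,0.17,0,0,0,0.5],[0.35,-0.7,0.16,0,0,0,0.5],[0.34,-0.7,0.17,0,0,0,0.5],[0.35,-0.69,0.16,0,0,0,0.5],[0.34,-0.7,0.17,0.01,0,0,0.5],[0,0,0,0,0,0,0.5]]
end [ 0.5584 -0.3024  0.05  ] [[-0.001, 0.241, 0.971], [-0.0, 0.971, -0.241], [-1.0, -0.0, -0.001]]
```

>>> jog_arm(
  increments=[
    [0.34,-0.7,0.17,0,0,0,0.5],
    [0.34,-0.7,0.17,0,0,0,0.5],
    [0.34,-0.8,0.19,0,0,0,0.5],
    [0.35,-0.9,0.21,0,0,0,0.5],
    [0.34,-0.8,0.19,0,0,0,0.5],
    [0.35,-0.69,0.16,0,0,0,0.5],
    [0.34,-0.3,0.07,0,0,0,0.5],
    [0,0,0,0,0,0,0.5],
  ],
)

```text
clock: 20.1
eef_pos: [0.5581, -0.3004, 0.0494]
ee_rot: [0.19, 1.565, -0.188]
ft_force: [-0.5, 0.2, 0.1]
opening: 0.748
```

```bash
python3 - <<'E'
from meas import *
s,p,d=snap('wrist','w16');wmeas('w16');snap('wrist','w16b')
s=read_state();print(s["eef_pos"],s["joint_velocities"].round(3))
plan([((.5583,-.3023,-.005),-13.9,5)],0.5)
E
```

```text
20.1 [ 0.5581 -0.3004  0.0494] [[-0.002, 0.238, 0.971], [0.001, 0.971, -0.238], [-1.0, 0.001, -0.002]] [-0.53  0.17  0.08] 0.748
cap top 3125 [ 0.5586 -0.3003  0.0473] ((558.245849609375, -302.2413024902344), (39.76731872558594, 40.19960403442383), 76.1061782836914)
plate 6899 [ 0.5613 -0.2762  0.0133] ((558.0842895507812, -302.53948974609375), (129.79388427734375, 60.21861267089844), 76.08175659179688)
20.15 [ 0.5585 -0.3     0.0499] [[-0.001, 0.237, 0.971], [0.001, 0.971, -0.237], [-1.0, 0.001, -0.001]] [ 0.97 -0.05 -0.01] 0.746
[ 0.5589041  -0.29986906  0.05040096] [ 0.008 -0.011 -0.001 -0.001 -0.002  0.001]
[[0.44,-0.02,0,0,0,0,0.5],[0.44,-0.02,0,0.01,0,0,0.5],[0.45,-0.02,0,0,0,0,0.5],[0.44,-0.02,0,0.01,0,0,0.5],[0.45,-0.02,0,0,0,0,0.5],[0,0,0,0,0,0,0.5],[0,0,0,0,0,0,0.5],[0,0,0,0,0,0,0.5]]
end [ 0.5583 -0.3023 -0.0051] [[-0.0, 0.24, 0.971], [0.001, 0.971, -0.24], [-1.0, 0.001, -0.001]]
```

View pics/w16.png

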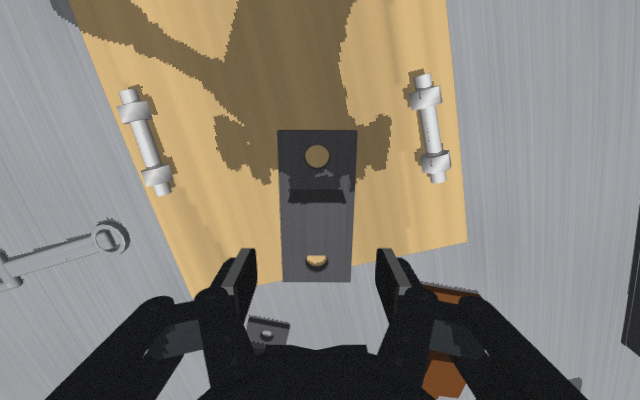

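```bash
python3 - <<'E'
from meas import *
z=np.load("w16.npz");s=dict(z);P=cloud("wrist",z["d"],s);q=(P.reshape(-1,3)-np.array([.5582,-.3023,0]))@Rgoal(-13.9)
m=(P[...,2].ravel()>.007)&(P[...,2].ravel()<.055)&(abs(q[:,1])<.06)&((abs(q[:,2])>.04))&(abs(q[:,2])<.12)
b=q[m];L=b[b[:,2]<0];Rr=b[b[:,2]>0]
for n,a in(("L",L),("R",Rr)):
  for y in np.arange(-.06,.06,.02):
    c=a[(a[:,1]>=y)&(a[:,1]<y+.02)]
    if len(c)>10:print(n,y.round(2),len(c),np.percentile(abs(c[:,2]),2).round(4),(-c[:,0]).max().round(4))
E
```

```text
L 0.0 42 0.1162 0.0198
L 0.02 301 0.1134 0.025
R 0.02 333 0.0816 0.0249
R 0.04 639 0.0803 0.0249
```

>>> jog_arm(
  increments=[
    [0.44,-0.02,0,0,0,0,0.5],
    [0.44,-0.02,0,0,0,0,0.5],
    [0.45,-0.02,0,0,0,0,0.5],
    [0.44,-0.02,0,0,0,0,0.5],
    [0.45,-0.02,0,0,0,0,0.5],
    [0,0,0,0,0,0,0.5],
    [0,0,0,0,0,0,0.5],
    [0,0,0,0,0,0,0.5],
  ],
)

```text
clock: 21.2
eef_pos: [0.5589, -0.3032, -0.0043]
ee_rot: [0.188, 1.561, -0.188]
ft_force: [0.4, 0.5, -0.8]
opening: 0.751
```

```bash
python3 - <<'E'
from meas import *
s,p,d=snap('wrist','w17');wmeas('w17');tips('w17')
plan([((.5582,-.3023,-.0265),-13.9,3)],0.5)
E
```

```text
21.2 [ 0.5589 -0.3032 -0.0043] [[0.001, 0.237, 0.971], [-0.001, 0.971, -0.237], [-1.0, -0.0, 0.001]] [ 0.43  0.46 -0.76] 0.751
cap top 5626 [ 0.5588 -0.2999  0.0472] ((558.1474609375, -302.6037292480469), (41.30253601074219, 40.35945129394531), 76.1844482421875)
plate 10630 [ 0.5626 -0.2725  0.0133] ((558.0689086914062, -302.9232177734375), (130.82949829101562, 60.43330001831055), 76.04326629638672)
L 5805 tip toolx [-0.0499 -0.0507 -0.0513] z range near tip [-0.0371 -0.001 ] y [-0.0128  0.0129]
R 5760 tip toolx [-0.0498 -0.0507 -0.0513] z range near tip [0.0005 0.0386] y [-0.0128  0.0129]
[[0.3,0.01,-0.01,0.01,0,0,0.5],[0.3,0.01,-0.01,0.01,0,0,0.5],[0.29,0.01,-0.02,0,0.01,0,0.5],[0,0,0,0,0,0,0.5],[0,0,0,0,0,0,0.5],[0,0,0,0,0,0,0.5],[0,0,0,0,0,0,0.5],[0,0,0,0,0,0,0.5]]
end [ 0.5582 -0.3022 -0.0265] [[-0.0, 0.24, 0.971], [-0.0, 0.971, -0.24], [-1.0, -0.0, -0.0]]
```

View pics/w17.png

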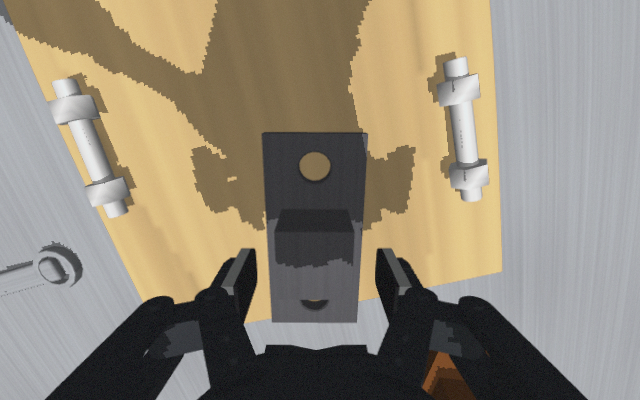

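>>> jog_arm(
  increments=[
    [0.3,0.01,-0.01,0.02,0,0,0.5],
    [0.3,0.01,-0.01,0,0,0,0.5],
    [0.29,0.01,-0.02,0,0,0,0.5],
    [0,0,0,0,0,0,0.5],
    [0,0,0,0,0,0,-1],
    [0,0,0,0,0,0,-1],
    [0,0,0,0,0,0,-1],
    [0,0,0,0,0,0,-1],
  ],
)

```text
clock: 22.25
eef_pos: [0.5583, -0.3022, -0.0268]
ee_rot: [0.19, 1.561, -0.191]
ft_force: [1.6, -1.3, -1.4]
opening: 0.463
```

```bash
python3 - <<'E'
from meas import *
s,p,d=snap('wrist','w18');wmeas('w18')
E
```

```text
22.25 [ 0.5583 -0.3022 -0.0268] [[0.001, 0.24, 0.971], [-0.001, 0.971, -0.24], [-1.0, -0.0, 0.002]] [ 1.62 -1.28 -1.38] 0.463
cap top 8998 [ 0.5591 -0.2981  0.0473] ((558.681640625, -302.7384338378906), (42.06209182739258, 66.40869140625), 76.64334869384766)
plate 9977 [ 0.5682 -0.2633  0.0134] ((566.7506103515625, -268.6800842285156), (60.148101806640625, 60.525299072265625), 76.20977020263672)
```

View pics/w18.png

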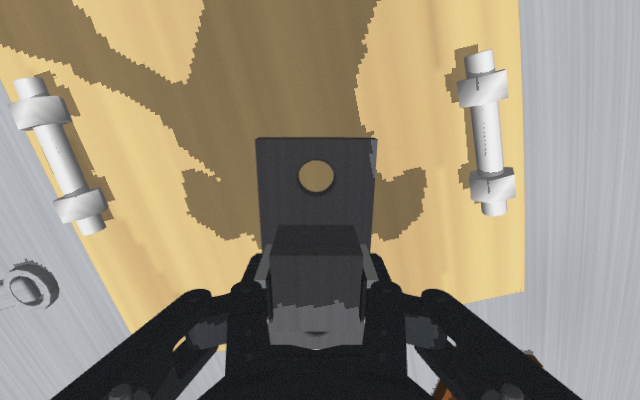

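>>> jog_arm(
  increments=[
    [0,0,0,0,0,0,-1],
    [-0.2,0,0,0,0,0,-1],
    [-0.5,0,0,0,0,0,-1],
    [-0.8,0,0,0,0,0,-1],
    [-1,0,0,0,0,0,-1],
    [-1,0,0,0,0,0,-1],
    [-1,0,0,0,0,0,-1],
    [-1,0,0,0,0,0,-1],
  ],
)

```text
clock: 23.3
eef_pos: [0.5575, -0.3019, 0.1126]
ee_rot: [0.19, 1.562, -0.191]
ft_force: [0.1, -0.7, -5.1]
opening: 0.459
```

```bash
cat >> meas.py <<'E'
def held(tag):
    """cover in tool frame from far half of plate top and cap"""
    z=np.load(tag+".npz");s=dict(z);P=cloud("wrist",z["d"],s);Rm=R.from_rotvec(s["ee_rot"]).as_matrix()
    q=((P.reshape(-1,3)-s["eef_pos"])@Rm).reshape(P.shape)
    # plate top expected at tool x ~ -0.0398
    m=(abs(q[...,0]+.0398)<.008)&(q[...,1]>.022)&(q[...,1]<.085)&(abs(q[...,2])<.045);m=clean(m);a=q[m]
    A=np.c_[a[:,1],a[:,2],np.ones(len(a))];c=np.linalg.lstsq(A,a[:,0],rcond=None)[0];print("plate pts",len(a),"toolx=%.4f%+.4f*y%+.4f*z"%(c[2],c[0],c[1]))
    print(" y max",np.percentile(a[:,1],99.5).round(4),"z edges",[np.percentile(a[(a[:,1]>l)&(a[:,1]<l+.01),2],[.5,99.5]).round(4).tolist() for l in(.025,.035,.05)])
    m=(abs(q[...,0]+.0738)<.004)&(abs(q[...,1])<.03)&(abs(q[...,2])<.019);a=q[m];print("cap",len(a),a[:,0].mean().round(4),"ymax",np.percentile(a[:,1],99).round(4), "ymed")
    # hole centre
    u=proj("wrist",[s["eef_pos"]+Rm@np.array([-.0398,.045,0])],s);print(" expected hole px",u.round(1))
E
python3 - <<'E'
from meas import *
s,p,d=snap('wrist','w19');held('w18');held('w19')
E
```

```text
23.3 [ 0.5575 -0.3019  0.1126] [[0.001, 0.24, 0.971], [-0.001, 0.971, -0.24], [-1.0, -0.0, 0.001]] [ 0.1  -0.72 -5.14] 0.459
plate pts 8813 toolx=-0.0403+0.0056*y+0.0021*z
 y max 0.0645 z edges [[-0.0295, 0.0301], [-0.0296, 0.03], [-0.0295, 0.03]]
cap 6858 -0.074 ymax 0.02 ymed
 expected hole px [[314.9 177.8]]
plate pts 8830 toolx=-0.0403+0.0062*y+0.0027*z
 y max 0.0645 z edges [[-0.0295, 0.03], [-0.0295, 0.0301], [-0.0295, 0.0301]]
cap 6864 -0.074 ymax 0.02 ymed
 expected hole px [[314.9 177.8]]
```

View pics/w19.png

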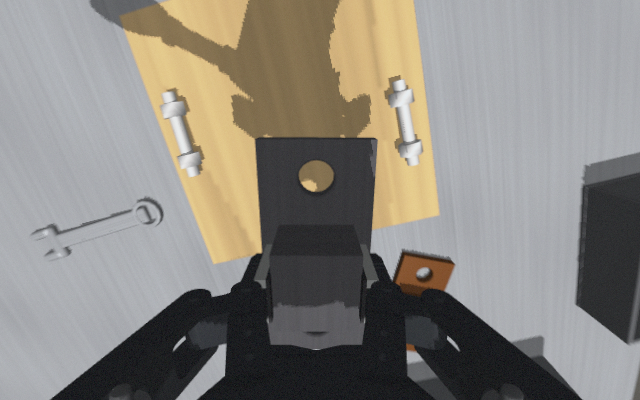

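```bash
python3 - <<'E'
from meas import *
plan([((.5692,.235,.125),-9.8,24)],-1,p0=(.5578,-.302,.115))
E
```

```text
[[-0.02,0.87,-0.2,-0.02,0,0,-1],[-0.02,0.87,-0.19,-0.02,0,0,-1],[-0.02,0.87,-0.19,-0.02,0,0,-1],[-0.02,0.88,-0.19,-0.02,0,0,-1],[-0.02,0.88,-0.19,-0.02,0,0,-1],[-0.02,0.88,-0.18,-0.02,0,0,-1],[-0.02,0.88,-0.18,-0.02,0,0,-1],[-0.02,0.88,-0.18,-0.02,0,0,-1]]
[[-0.02,0.88,-0.18,-0.02,0,0,-1],[-0.02,0.88,-0.17,-0.02,0,0,-1],[-0.02,0.88,-0.17,-0.02,0,0,-1],[-0.02,0.88,-0.17,-0.02,0,0,-1],[-0.02,0.88,-0.16,-0.02,0,0,-1],[-0.02,0.88,-0.16,-0.02,0,0,-1],[-0.02,0.88,-0.16,-0.02,0,0,-1],[-0.02,0.88,-0.16,-0.02,0.01,0,-1]]
[[-0.02,0.88,-0.15,-0.02,0,0,-1],[-0.02,0.88,-0.15,-0.02,0.01,0,-1],[-0.02,0.88,-0.15,-0.02,0,0,-1],[-0.02,0.88,-0.15,-0.02,0.01,0,-1],[-0.02,0.88,-0.14,-0.02,0,0,-1],[-0.02,0.88,-0.14,-0.02,0.01,0.01,-1],[-0.02,0.89,-0.14,-0.02,0,0,-1],[-0.02,0.89,-0.14,-0.02,0.01,0.01,-1]]
end [0.5691 0.2351 0.1251] [[-0.001, 0.17, 0.986], [0.0, 0.986, -0.17], [-1.0, 0.0, -0.001]]
```

>>> jog_arm(
  increments=[
    [-0.1,0.4,-0.1,-0.02,0,0,-1],
    [-0.1,0.7,-0.16,-0.02,0,0,-1],
    [-0.1,0.88,-0.19,-0.02,0,0,-1],
    [-0.1,0.88,-0.19,-0.02,0,0,-1],
    [-0.02,0.88,-0.19,-0.02,0,0,-1],
    [-0.02,0.88,-0.18,-0.02,0,0,-1],
    [-0.02,0.88,-0.18,-0.02,0,0,-1],
    [-0.02,0.88,-0.18,-0.02,0,0,-1],
  ],
)

```text
clock: 24.35
eef_pos: [0.5608, -0.1372, 0.1224]
ee_rot: [0.171, 1.564, -0.171]
ft_force: [-0.3, 0.1, -5.3]
opening: 0.462
```

>>> jog_arm(
  increments=[
    [-0.02,0.88,-0.18,-0.02,0,0,-1],
    [-0.02,0.88,-0.17,-0.02,0,0,-1],
    [-0.02,0.88,-0.17,-0.02,0,0,-1],
    [-0.02,0.88,-0.17,-0.02,0,0,-1],
    [-0.02,0.88,-0.16,-0.02,0,0,-1],
    [-0.02,0.88,-0.16,-0.02,0,0,-1],
    [-0.02,0.88,-0.16,-0.02,0,0,-1],
    [-0.02,0.88,-0.16,-0.02,0,0,-1],
  ],
)

```text
clock: 25.35
eef_pos: [0.5644, 0.0418, 0.1264]
ee_rot: [0.153, 1.565, -0.153]
ft_force: [1.1, -0.3, -5.6]
opening: 0.46
```

```bash
python3 - <<'E'
from meas import *
s,p,d=snap('wrist','w20');held('w20')
plan([((.5685,.20,.13),-9.8,8)],-1)
E
```

```text
25.35 [0.5644 0.0418 0.1264] [[0.0, 0.193, 0.981], [0.0, 0.981, -0.193], [-1.0, 0.0, 0.0]] [ 1.07 -0.33 -5.59] 0.46
plate pts 8810 toolx=-0.0403+0.0060*y+0.0023*z
 y max 0.0645 z edges [[-0.0295, 0.03], [-0.0295, 0.03], [-0.0295, 0.03]]
cap 6871 -0.074 ymax 0.02 ymed
 expected hole px [[315.  177.8]]
[[-0.01,0.77,-0.13,-0.02,0,0,-1],[-0.02,0.76,-0.13,-0.02,0,0,-1],[-0.01,0.77,-0.12,-0.02,0,0,-1],[-0.02,0.77,-0.12,-0.02,0,0,-1],[-0.01,0.76,-0.12,-0.02,0,-0.01,-1],[-0.02,0.77,-0.12,-0.02,0,0,-1],[-0.02,0.77,-0.12,-0.02,0,-0.01,-1],[-0.01,0.76,-0.11,-0.01,0,0,-1]]
end [0.5685 0.1999 0.1299] [[-0.0, 0.17, 0.985], [0.0, 0.985, -0.17], [-1.0, 0.0, -0.0]]
```

View pics/w20.png

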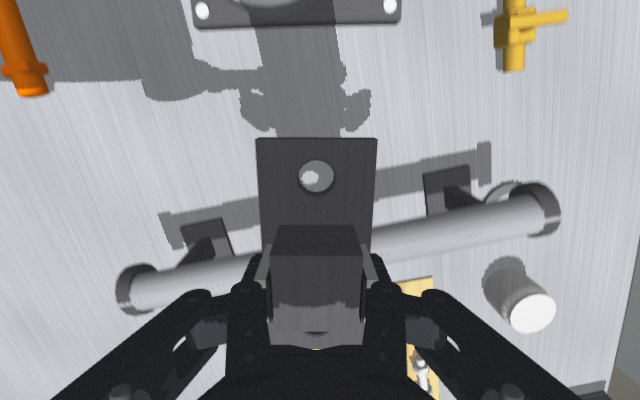

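>>> jog_arm(
  increments=[
    [-0.01,0.8,-0.13,-0.02,0,0,-1],
    [-0.02,0.8,-0.13,-0.02,0,0,-1],
    [-0.01,0.8,-0.12,-0.02,0,0,-1],
    [-0.02,0.8,-0.12,-0.02,0,0,-1],
    [-0.01,0.5,-0.1,-0.02,0,0,-1],
    [-0.02,0.2,-0.06,-0.02,0,0,-1],
    [0,0,0,-0.02,0,0,-1],
    [0,0,0,0,0,0,-1],
  ],
)

```text
clock: 26.4
eef_pos: [0.5666, 0.1386, 0.1285]
ee_rot: [0.136, 1.567, -0.137]
ft_force: [0.0, -0.3, -5.0]
opening: 0.461
```

```bash
python3 - <<'E'
from meas import *
s,p,d=snap('wrist','w21');fmeas('w21')
p=cv2.imread("pics/w21.png")[0:200,215:415];cv2.imwrite("pics/w21c.png",cv2.resize(p,None,fx=3,fy=3,interpolation=cv2.INTER_CUBIC))
E
```

```text
26.4 [0.5666 0.1386 0.1285] [[-0.0, 0.173, 0.985], [-0.0, 0.985, -0.173], [-1.0, -0.0, -0.0]] [ 0.01 -0.32 -5.04] 0.461
flange 13468 0.0453 ((0.5687206387519836, 0.2658756375312805), 0.06499941647052765)
bore floor 686 [0.5756 0.2627 0.0277] ((0.5685377717018127, 0.2668789327144623), 0.024170465767383575)
contour 460 (291.2438049316406, 56.840919494628906) (136.85580444335938, 157.39117431640625) [[0.5673 0.2606 0.045 ]]
contour 173 (292.217041015625, 49.6750373840332) (56.82228088378906, 61.37786865234375) [[0.5692 0.2659 0.045 ]]
stud 204 [289.76960784 105.18627451] [0.5612 0.2217 0.0802] ((0.5605140328407288, 0.21708211302757263), 0.0032374367583543062)
```

View pics/w21c.png

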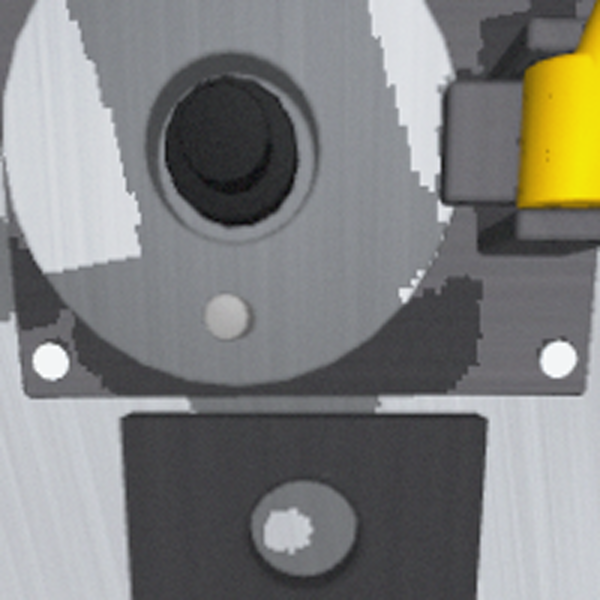

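```bash
python3 - <<'E'
from meas import *
print(read_state()["eef_pos"])
plan([((.5687,.2662,.105),-9.9,7)],-1)
E
```

```text
[0.56661534 0.13851548 0.12849732]
[[0.13,0.72,-0.11,0,0,0,-1],[0.13,0.72,-0.12,0,0,0,-1],[0.14,0.72,-0.11,0,0,0,-1],[0.13,0.72,-0.12,0,0,0,-1],[0.14,0.72,-0.11,0,0,0,-1],[0.13,0.72,-0.12,0,0,0,-1],[0.14,0.72,-0.11,-0.01,0,0,-1],[0,0,0,0,0,0,-1]]
end [0.5687 0.2661 0.105 ] [[-0.0, 0.172, 0.985], [-0.0, 0.985, -0.172], [-1.0, -0.0, -0.0]]
```

>>> jog_arm(
  increments=[
    [0.13,0.6,-0.1,0,0,0,-1],
    [0.13,0.9,-0.14,0,0,0,-1],
    [0.14,0.9,-0.14,0,0,0,-1],
    [0.13,0.9,-0.14,0,0,0,-1],
    [0.14,0.8,-0.12,0,0,0,-1],
    [0.13,0.6,-0.1,0,0,0,-1],
    [0.14,0.34,-0.06,0,0,0,-1],
    [0,0,0,0,0,0,-1],
  ],
)

```text
clock: 27.45
eef_pos: [0.5682, 0.267, 0.1045]
ee_rot: [0.135, 1.567, -0.136]
ft_force: [0.3, 0.3, -5.2]
opening: 0.459
```

>>> jog_arm(
  increments=[
    [0,0,0,0,0,0,-1],
    [0,0,0,0,0,0,-1],
    [0.2,0,0,0,0,0,-1],
    [0.2,0,0,0,0,0,-1],
    [0.1,0,0,0,0,0,-1],
    [0,0,0,0,0,0,-1],
    [0,0,0,0,0,0,-1],
    [0,0,0,0,0,0,-1],
  ],
)

```text
clock: 28.45
eef_pos: [0.5689, 0.2668, 0.0928]
ee_rot: [0.136, 1.566, -0.136]
ft_force: [-0.2, 0.7, -4.9]
opening: 0.457
```

```bash
python3 - <<'E'
from meas import *
s,p,d=snap('wrist','w22');held('w22');fmeas('w22')
plan([((.5688,.2662,.068),-9.9,5)],-1)
E
```

```text
28.45 [0.5689 0.2668 0.0928] [[0.0, 0.173, 0.985], [0.0, 0.985, -0.173], [-1.0, 0.0, 0.0]] [-0.21  0.69 -4.86] 0.457
plate pts 8769 toolx=-0.0403+0.0070*y+0.0023*z
 y max 0.0644 z edges [[-0.0295, 0.0298], [-0.0296, 0.03], [-0.0295, 0.0301]]
cap 6848 -0.074 ymax 0.0199 ymed
 expected hole px [[315.  177.7]]
flange 1177 0.0454 ((0.5191981196403503, 0.27654311060905457), 0.0389966256916523)
bore floor 75 [0.5749 0.2837 0.0276] ((0.5729601383209229, 0.28186383843421936), 0.010882789269089699)
contour 178 (250.22874450683594, 204.00701904296875) (17.94907569885254, 92.53338623046875) [[0.5148 0.2778 0.045 ]]
stud 114 [315.40350877 164.5877193 ] [0.5762 0.308  0.0801] ((0.5760498046875, 0.3086475729942322), 0.005612469278275967)
[[0.2,0,0,0,0,0,-1],[0.2,-0.01,0,0,0,0,-1],[0.2,0,0,0,0,0,-1],[0.2,-0.01,0,0,0,0,-1],[0.19,0,0,0,0,0,-1],[0,0,0,0,0,0,-1],[0,0,0,0,0,0,-1],[0,0,0,0,0,0,-1]]
end [0.5688 0.2663 0.0681] [[0.0, 0.173, 0.985], [0.0, 0.985, -0.173], [-1.0, 0.0, 0.0]]
```

View pics/w22.png

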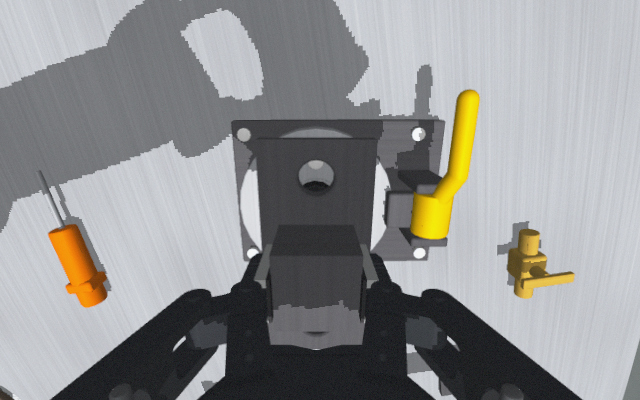

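>>> jog_arm(
  increments=[
    [0.15,-0.01,0,0,0,0,-1],
    [0.25,-0.01,0,0,0,0,-1],
    [0.3,0,0,0,0,0,-1],
    [0.25,0,0,0,0,0,-1],
    [0.2,0,0,0,0,0,-1],
    [0.1,0,0,0,0,0,-1],
    [0,0,0,0,0,0,-1],
    [0,0,0,0,0,0,-1],
  ],
)

```text
clock: 29.5
eef_pos: [0.5689, 0.2664, 0.0616]
ee_rot: [0.136, 1.566, -0.136]
ft_force: [0.1, 0.3, -5.8]
opening: 0.46
```

```bash
python3 - <<'E'
from meas import *
s,p,d=snap('wrist','w23');held('w23');fmeas('w23')
s,p,d=snap('scene','s23');c=p[100:260,350:550,::-1];cv2.imwrite("pics/s23c.png",cv2.resize(c,None,fx=3.7,fy=3.7,interpolation=cv2.INTER_CUBIC))
c=cv2.imread("pics/w23.png")[120:260,230:410];cv2.imwrite("pics/w23c.png",cv2.resize(c,None,fx=4,fy=4,interpolation=cv2.INTER_CUBIC))
print(s["joint_velocities"].round(4))
E
```

```text
29.5 [0.5689 0.2664 0.0616] [[0.001, 0.173, 0.985], [0.0, 0.985, -0.173], [-1.0, 0.0, 0.001]] [ 0.11  0.31 -5.79] 0.46
plate pts 8792 toolx=-0.0404+0.0082*y+0.0034*z
 y max 0.0644 z edges [[-0.0296, 0.03], [-0.0295, 0.0301], [-0.0295, 0.0301]]
cap 6852 -0.074 ymax 0.02 ymed
 expected hole px [[315.  177.7]]
flange 2229 0.0453 ((0.5224565863609314, 0.2811692953109741), 0.04043151065707207)
bore floor 24 [0.5721 0.2843 0.0288] ((0.5720992088317871, 0.28403204679489136), 0.003636468667536974)
contour 224 (245.92530822753906, 210.7079620361328) (29.54864501953125, 101.65403747558594) [[0.5196 0.2818 0.045 ]]
stud 315 [314.91746032 169.56507937] [0.5764 0.3104 0.0802] ((0.5764257907867432, 0.30979007482528687), 0.00599289545789361)
29.55 [0.5689 0.2664 0.0617] [[0.001, 0.173, 0.985], [0.0, 0.985, -0.173], [-1.0, 0.0, 0.001]] [-0.35 -0.19 -5.33] 0.461
[ 0.0016 -0.0018 -0.0001  0.0001  0.0026  0.0014]
```

View pics/w23c.png

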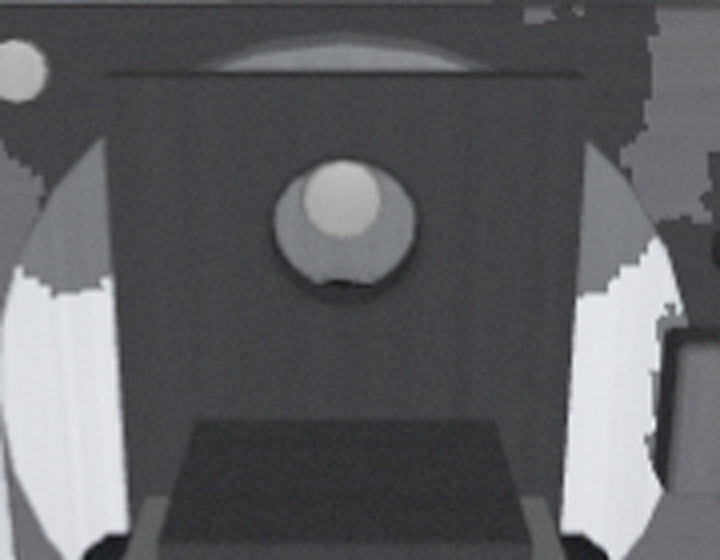

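View pics/s23c.png

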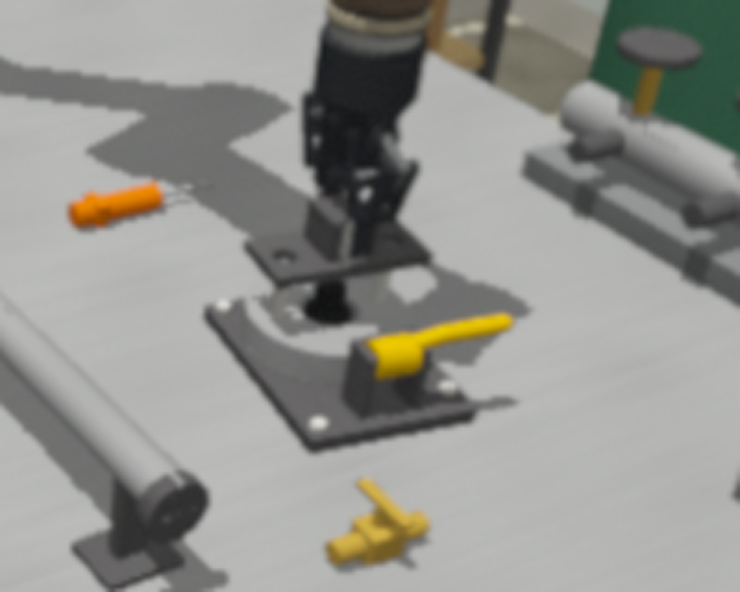

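Far stud tip measured at (0.576, 0.310), with the hole centre over it at (0.577, 0.311). The underside is at about 0.0918, roughly 12 mm above the tips, and the cover is level and still. Handing in.

```bash
python3 - <<'E'
from plant import *
print(hand_in());s=read_state();print(s["clock"],s["eef_pos"],s["opening"],s["ft_force"])
E
```

```text
the job is handed in; nothing more can be done
None
the job is handed in; nothing more can be done
```

The capsule is in the flange's bore and let go, and the steel cover hangs gripped over the studs. I handed the job in at about 29.6 s of the 67 s allowed; no verdict came back.

**Capsule:** it stands upright in the bore. Its neck top measured z 0.0673 (expected 0.067), and it is centred to within about 1 mm.

**Cover:** I carried it over the pipe with its underside at about 0.155, well above the pipe's 0.102. The last checks before handing in:

| Check | Measured | Allowed |
|---|---|---|
| Underside above stud tips | about 12 mm | 3–22 mm |
| Hole off the stud (far stud, seen through its hole) | about 1 mm | 6 mm |
| Turn from the stud line | about 0.003 rad | 0.1 rad |
| Tilt | under 0.01 rad | 0.08 rad |

Gripper opening was steady at 0.46, joint speeds were near zero, and the wrist force matched the cover's weight. The near stud was hidden under the cover, so I judged its hole from the far one and the fixture's centre.

**What went wrong or disagreed:**
- **First grasp:** the fingers shut on nothing above the capsule. The wrist and scene cameras both showed the fingertips ending about 41 mm (shut) to 54 mm (open) short of the reported TCP, against the description. I used the measured fingertips from then on, and both later grasps held.
- **Top camera:** it placed things up to about 5 mm from where the wrist camera did, so I used the wrist camera.

I saw no bystander move and no contact with the pipe, but I took no final measurement of the bystanders' positions.

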